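Park the sauce pot in the holding bay and close it

TASK

Put the red sauce pot away in the grey holding bay and close it. Lift the pot off its stand by the bridge handle over its top, keeping it upright, set it down gently on the bay's apron in front of the mouth and let go; then take it by its side handle and slide it in under the low roof until it touches the back wall, the side handle pointing straight out. Then fetch the flat plate with the blue tab from its rack and lower it fully down into the slots of the two guides at the bay's mouth, its notch over the side handle. Leave everything else where it is.

Things in the scene. Friction and masses are not known exactly. Their poses are not given: they have to be found in the camera images.
- pot: red round sauce pot, lid fixed on, 0.4 kg. Body 100 mm across (rim 107), 92 mm high; origin at the centre of its underside, z up. A fixed black bridge handle runs over the top along y; a straight black side handle sticks out along -x, free from 62 to 154 mm from the pot's axis.
- pot_bridge (a point): middle of the bridge handle, 117 mm above the pot's underside; axes as the pot's. The bar runs along y, 14 mm wide (x), 14 mm high (z), free for |y| under 45 mm, 18 mm of air between it and the lid.
- pot_side_handle (a point): grip point of the side handle, at (-125, 0, 75) mm in the pot's frame; axes as the pot's. The handle runs along x, 16 mm wide (y), 16 mm high (z).
- stand: serving stand the pot starts on: round steel plate 60 mm above the bench on three legs, with a lip 5 mm high round it (inner radius 57 mm, outer 62 mm); fixed to the bench. Origin under its centre on the bench.
- bay: grey holding bay, fixed, mouth facing its -x; origin on the bench. Steel floor plate 5 mm thick, 166 mm wide, x = -250 to +60 mm; before x = -80 it is the open apron. Side walls' inner faces at y = +-77, back wall's at x = +50 mm. Low roof from x = -55 mm back, underside 148, top 154 mm above the bench. Two slotted guides at the mouth, up to 114 mm high, 120 mm free between them.
- bay_home (a point): point on the bay's floor (5 mm above the bench) over which the pot's underside centre comes when the pot touches the back wall; axes as the bay's: the pot goes in along +x, side handle pointing out along -x
- bay_apron (a point): point on the apron, in front of the mouth and 155 mm out from bay_home (bay's -x), a good place to set the pot down; 5 mm above the bench; axes as the bay's
- bay_slot (a point): point on the floor midway between the two guides' slots, 68 mm out from bay_home; the middle of the front plate's lower edge comes here; axes as the bay's (the plate lies along y). Each slot is 11 mm wide (x), 17 mm deep (y = 60 to 77 mm), its top flared, its bottom the floor plate.
- front_plate: flat aluminium front plate, 5 mm thick (x), 146 mm wide (y), 155 mm high (z), 0.16 kg; origin at the middle of its lower edge. A notch 50 mm wide and 105 mm high in the lower edge passes over the pot's side handle. On top a blue grip tab 14 mm thick (x), 44 mm wide (y), reaching 195 mm. Either face may look out.
- plate_grip (a point): middle of the blue tab's grip, 178 mm above the plate's lower edge; axes as the plate's (the tab is thin along x)
- plate_rack: black rack in which the plate waits upright: base 80 x 176 x 10 mm with slotted end posts 69 mm high; the plate's lower edge stands on the base, 10 mm above the bench. Fixed; origin under its centre.
- sauce_cup_a: bystander, leave alone: small off-white sauce cup, 60 mm across, 32 high; origin at the centre of its underside
- sauce_cup_b: bystander, leave alone: small off-white sauce cup, 60 mm across, 32 high; origin at the centre of its underside
- yellow_bottle: bystander, leave alone: yellow squeeze bottle with a white nozzle, 63 mm across, 199 high; origin at the centre of its underside
- label_roll: bystander, leave alone: white roll of labels, 69 mm across, 40 high; origin at the centre of its underside
- whetstone: bystander, leave alone: two-coloured whetstone, 50 x 150 x 25 mm; origin at the centre of its underside
- timer: bystander, leave alone: kitchen timer, 68 x 68 x 22 mm; origin at the centre of its underside
There are look-alikes about, which are no part of the job. There is more than one size of the front_plate; the job needs the larger.

How it is judged:
On the way, in this order (a step that is already met when the one before it is completed fails the run):
1. the pot is lifted clear of the stand by its bridge handle: underside above 80 mm, gripper within 40 mm of the middle of the bridge handle (height (world z) of pot above 0.08 m and distance between the grasp point and pot_bridge below 0.04 m and contact force between the fingers and pot above 0.5 N), for 0.1 s.
2. the pot stands on the apron in front of the mouth (110 to 240 mm out from home, within 60 mm of the middle line), upright and let go (x of pot in the frame of bay between -0.24 and -0.11 m and y of pot in the frame of bay between -0.06 and 0.06 m and z of pot in the frame of bay between 0 and 0.01 m and angle between pot's own z axis and vertical below 0.1 rad and contact force between the fingers and pot below 0.2 N and linear speed of pot below 0.03 m/s), for 0.2 s.
3. the pot, held by its side handle (gripper within 50 mm of its grip point), is home in the bay: within 10 mm of the back wall and 14 mm of the middle line, side handle straight out within 0.2 rad (x of pot in the frame of bay between -0.01 and 0.008 m and y of pot in the frame of bay between -0.014 and 0.014 m and z of pot in the frame of bay between 0 and 0.01 m and angle between pot's own z axis and vertical below 0.1 rad and angle between the x axis of pot and the x axis of bay, either way round below 0.2 rad and distance between the grasp point and pot_side_handle below 0.05 m and contact force between the fingers and pot above 0.5 N), for 0.1 s.
At the end, for the whole second after the job is handed in: Pot upright on the bay floor, within 10 mm of touching the back wall and 14 mm of the middle line, side handle out within 0.2 rad; plate upright in both slots, lower edge within 5 mm of the floor, middle within 12 mm of the slot point; both at rest (x of pot in the frame of bay between -0.01 and 0.008 m and y of pot in the frame of bay between -0.014 and 0.014 m and z of pot in the frame of bay between 0 and 0.01 m and angle between each of pot, front_plate's own z axis and vertical below 0.1 rad and angle between the x axis of pot and the x axis of bay, either way round below 0.2 rad and horizontal distance between front_plate and bay_slot below 0.012 m and z of front_plate in the frame of bay between 0 and 0.01 m and angle between the y axis of front_plate and the y axis of bay, either way round below 0.1 rad and linear speed of each of pot, front_plate below 0.02 m/s).
It fails at once if the pot is tipped by more than 0.35 rad (angle between pot's own z axis and vertical above 0.35 rad).
It fails at once if the pot is dropped or rammed onto the bay (over 80 N) (contact force between pot and bay above 80 N).
It fails at once if a bystander (sauce cups, yellow bottle, label roll, whetstone, timer) is moved by more than 30 mm (distance of any of sauce_cup_a, sauce_cup_b, yellow_bottle, label_roll, whetstone, timer from where it was at the start of the episode above 0.03 m).
It also fails if it takes over 70 s, if anything falls off the work surface, if the arm or the gripper's body presses on something with over 40 N, if the wrist force passes 120 N, or if a joint passes its speed limit or range.

ROBOT

A 6-joint arm with a two-finger parallel gripper is mounted at the origin on a cart in front of the work surface, level with it; the furniture and walls round the work are solid. World frame = base frame: x ahead of the robot, y to its left, z up, the work surface at z = 0. Lengths are in m, angles in rad, forces in N, time in s.
With the tool pointing down it reaches from about 0.225 to 0.875 m from the base axis. Payload 3.4 kg.
Tool frame: the origin (TCP) lies where the fingers leave the gripper's body, on its centre line; the fingertips stand 73 mm ahead of it and the grasp point (between the pads) lies 54 mm ahead of it (manip.pinch_z is the distance from the TCP to the grasp point, in m); z points along the fingers, y is the line along which they close (so a half turn about z gives the same grasp; the last joint's range is limited). The gripper opens to 85 mm and grips with 20 to 120 N. Pads are 22 mm wide; open, the fingers measure 114 mm over their backs; the gripper's body (76 mm by 85 mm) begins 54 mm behind the grasp point. The pads swing forward as they close: fully open they stand 13 mm farther back than shut.
Start: joints at [-1.37, 0.276, 1.505, -0, 1.361, -0.121], TCP at [0.182, -0.546, 0.304] pointing down, gripper open.
Joint ranges: [-2.89, 2.89], [-0.75, 2.08], [0.22, 2.7], [-1.18, 4.32], [0.11, 2.71], [-2.7, 2.7]. Speed limits (rad/s): [2.57, 2.57, 3.14, 3.14, 3.14, 3.14].

INTERFACE

Orientations are given as a unit quaternion [w, x, y, z].
In Python, from rig import readout, imaging, manip gives the robot as it stands. The module is installed in compiled form; this text tells all that it offers.
- The arm moves only by the tool servo_tool, never from a script. Its argument "moves" is a list of rows, each an object with "dp": the shift along the tool's x, y, z in units of 0.2 m (1.0 is 0.2 m), a list of three; "delta_rot": the turn, a rotation vector about the tool's x, y, z in units of 0.1 rad (1.0 is 0.1 rad), a list of three; "fingers": the opening, from 0 (shut) to 1 (fully open). In form: [{"dp": [dx, dy, dz], "delta_rot": [wx, wy, wz], "fingers": fingers}, ...]. A call has 1 to 5 rows; each row shifts and turns the commanded pose from where the row before left it, along the tool's axes as they then stand; what a row does not reach is not made up. A row lasts 1/10 s, in which the tool goes at most 50 mm and 8.59 degrees, less where a joint would pass 70% of its speed; a pose out of reach is approached as far as the arm can. A call with a number of a shift or a turn outside -1 to 1 is refused whole. A call with a gripper value outside its range is refused whole. The fingers move at their own pace and stop on an object; "force" is the grip in N (left out, the last holds). Time passes only in rows, so rows that do not move let the fingers close. It gives the time, the measured TCP pose, the force, the opening and the grip force at its end, in the units of the state.
- readout.get_state(): the state, without advancing time (a new reading comes with each control period).
- imaging.get_image(name): name is "scene" or "top"; returns (picture, depth): 480x640x3 uint8, red, green, blue; 480x640 float32, m along the optical axis (not along the pixel's ray), 0 where there is no reading.
- imaging.calibration(name): a dict with "intrinsics" (3x3 intrinsics, pixels), "R" (3x3) and "t" (3): a world point X has camera coordinates R X + t. Camera axes: x right, y down, z forward; pixel columns grow to the right and rows downward; lengths in m; the calibration is good to about 2 mm. A picture is of the moment at which its call begins. calibration takes no time and is no camera call.
- manip.sign_off(): hands the job in; it is judged then, once.
The state is a dict: "clock": time; "qpos": joint angles; "qd": joint speeds; "effort": joint torques, N m; "position": TCP position; "ee_rot": TCP orientation; "contact_force": force on the tool from outside, world axes, zero at the start; "moment": the same for the moment, N m; "width": finger opening in m; "gripper_force": force on a finger pad.
Only numpy, scipy, OpenCV 4.12 (cv2) and the standard library are available. Lean on these libraries where they do the work, as an engineer would, in place of code of your own. Each camera call takes 0.05 s, during which the arm holds its last target. There are 200 camera calls.

## Working session

There is one attempt and no reset: what is moved stays moved. The work goes in short steps, Python scripts to look and compute and a tool call to move; the robot and the scene stay as the last step left them, time stands still between calls to the robot, and variables do not carry over. Pictures are saved under pics/ and viewed, at most 10 in all, crops included, and the job is handed in when it is done.

Besides the shell and the picture viewer there is one more tool, called after "Request:" as name([rows], argument=value, ...), one row to a line, values as JSON. servo_tool: Moves the arm, as the interface text tells. Its arguments: {"type":"object","properties":{"moves":{"type":"array"},"force":{"type":"number"}},"required":["moves"]}

```bash
mkdir -p pics
cat > h.py <<'E'
import numpy as np,cv2
from rig import readout,imaging,manip
def grab(n):
    im,d=imaging.get_image(n); c=imaging.calibration(n); return im,d,c
def world(d,c):
    K=np.array(c["intrinsics"]);R=np.array(c["R"]);t=np.array(c["t"])
    v,u=np.mgrid[:480,:640]
    P=np.stack([(u-K[0,2])/K[0,0]*d,(v-K[1,2])/K[1,1]*d,d],-1)
    return (P-t)@R
E
python3 - <<'E'
from h import *
for n in("scene","top"):
    im,d,c=grab(n); cv2.imwrite(f"pics/{n}0.png",im[:,:,::-1]); np.savez(f"{n}0.npz",im=im,d=d,W=world(d,c))
    K=np.array(c["intrinsics"]);R=np.array(c["R"]);print(n,K.tolist(),"cam",(-R.T@np.array(c["t"])).round(3),R.round(3).tolist(),(d>0).mean())
print(readout.get_state())
E
```

```text
scene [[551.4853672357641, 0.0, 320.38258527134025], [0.0, 551.4853672357641, 238.60357938140004], [0.0, 0.0, 1.0]] cam [-0.555 -0.91   1.164] [[0.611, -0.791, 0.024], [-0.464, -0.382, -0.799], [0.642, 0.477, -0.6]] 0.9819954427083334
top [[568.4564217243142, 0.0, 321.6230559479991], [0.0, 568.4564217243142, 248.69755217910665], [0.0, 0.0, 1.0]] cam [ 0.386 -0.103  1.627] [[-0.002, -1.0, -0.007], [-0.995, 0.003, -0.102], [0.102, 0.007, -0.995]] 0.996025390625
{'clock': 0.1, 'qpos': array([-1.36999385e+00,  2.76492201e-01,  1.50601678e+00,  2.51833493e-05,
        1.36071214e+00, -1.21000758e-01]), 'qd': array([ 0.00010119,  0.00075969, -0.00062994, -0.00056662,  0.00109756,
        0.00035212]), 'effort': array([ 1.83150805e-03, -4.17699587e+01, -2.46405655e+01, -2.74306076e-04,
        5.79411324e-03,  2.15067985e-06]), 'position': array([ 0.18178765, -0.54512228,  0.3031446 ]), 'ee_rot': array([-8.14074905e-04,  9.87083333e-01,  1.60205587e-01, -2.01770446e-05]), 'contact_force': array([ 0.40703172,  0.42945146, -0.39796589]), 'moment': array([ 0.02976916,  0.04699152, -0.00114996]), 'gripper_force': 0.0, 'width': 0.0852414901062801}
```

View pics/scene0.png

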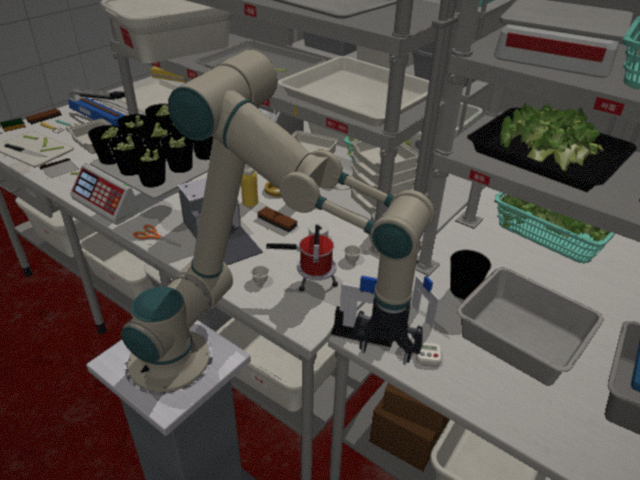

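View pics/top0.png

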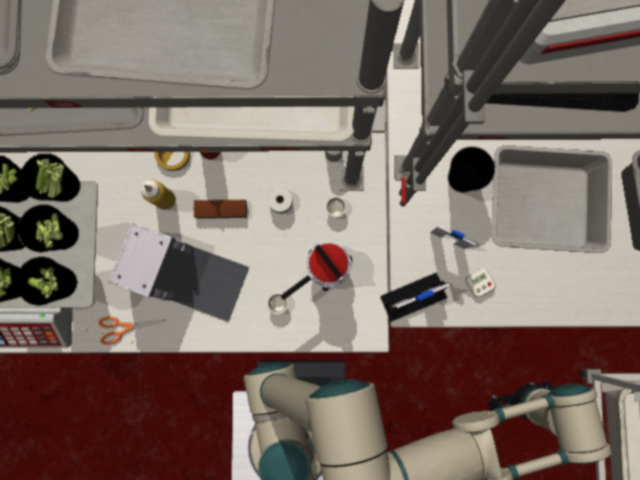

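The scene view shows the pot near (317,255) and the arm hiding the plates. The top view shows:
- **Pot:** at (329,264), side handle toward (283,297), above a cup.
- **Bay:** roof at (150,262), dark apron toward (240,290).
- **Plate candidates:** two with blue tabs, one in the black rack at (417,297) and one at (455,238).

Next I measure them and confirm with a crop.

Run:
```python
from h import *
T=np.load("top0.npz");im=T["im"];W=T["W"];c=imaging.calibration("top")
hsv=cv2.cvtColor(im,cv2.COLOR_RGB2HSV)
def box(u0,u1,v0,v1):
    m=np.zeros((480,640),bool);m[v0:v1,u0:u1]=1;return m
def rect(m,name):
    p=W[m]; r=cv2.minAreaRect((p[:,:2]*1000).astype(np.float32)); print(name,m.sum(),"ctr",np.round(r[0],1),"size",np.round(r[1],1),"ang",round(r[2],1),"z",np.percentile(p[:,2],[2,50,98]).round(3)); return r
z=W[:,:,2]
m=box(100,200,200,310)&(z>.135)&(z<.17); r=rect(m,"roof"); print(cv2.boxPoints(r).round(0).tolist())
m=box(150,270,220,330)&(hsv[:,:,2]<110)&(z<.03); r=rect(m,"apron dark");print(cv2.boxPoints(r).round(0).tolist())
m=box(300,360,235,295)&(z>.172)&(z<.2); r=rect(m,"bar");print(cv2.boxPoints(r).round(0).tolist())
red=box(300,360,235,295)&(hsv[:,:,1]>150)&((hsv[:,:,0]<8)|(hsv[:,:,0]>172)); r=rect(red,"red")
m=box(270,312,270,310)&(hsv[:,:,2]<80)&(z>.11)&(z<.16); r=rect(m,"sidehandle");print(cv2.boxPoints(r).round(0).tolist())
for n,b in(("A",box(375,455,265,325)),("B",box(425,485,220,255))):
    bl=b&(hsv[:,:,0]>100)&(hsv[:,:,0]<125)&(hsv[:,:,1]>150); r=rect(bl,"blue "+n)
    pl=b&(z>.05); r=rect(pl,"plate "+n);print(cv2.boxPoints(r).round(0).tolist())
a=cv2.resize(im[190:330,360:500],None,fx=4,fy=4,interpolation=cv2.INTER_CUBIC)
cv2.imwrite("pics/c1.png",a[:,:,::-1])
S=np.load("scene0.npz")["im"]
a=cv2.resize(im[215:335,100:260],None,fx=5,fy=5,interpolation=cv2.INTER_CUBIC);cv2.imwrite("pics/c2.png",a[:,:,::-1])
```

```text
roof 2766 ctr [511.8 382.3] size [117.3 166. ] ang 69.7 z [0.147 0.153 0.16 ]
[[414.0, 356.0], [569.0, 298.0], [610.0, 409.0], [454.0, 466.0]]
apron dark 4545 ctr [444.6 218.6] size [338.6 179. ] ang 67.0 z [-0.003  0.005  0.013]
[[296.0, 98.0], [461.0, 28.0], [593.0, 339.0], [428.0, 409.0]]
bar 241 ctr [ 501.7 -109.9] size [111.4  13.8] ang 36.6 z [0.176 0.183 0.189]
[[453.0, -138.0], [461.0, -149.0], [550.0, -82.0], [542.0, -71.0]]
red 952 ctr [476.4 -96.7] size [ 96.1 153.1] ang 62.2 z [0.142 0.15  0.184]
sidehandle 155 ctr [437.4 -24.1] size [12.1 89. ] ang 36.4 z [0.135 0.142 0.148]
[[406.0, 8.0], [459.0, -64.0], [469.0, -56.0], [416.0, 15.0]]
blue A 125 ctr [ 407.5 -256.2] size [ 24.3 307.4] ang 3.4 z [0.004 0.202 0.211]
plate A 387 ctr [ 397.7 -271.3] size [ 50.6 332.5] ang 12.6 z [0.054 0.161 1.627]
[[337.0, -115.0], [409.0, -439.0], [459.0, -428.0], [386.0, -103.0]]
blue B 52 ctr [ 576.8 -450.2] size [29.1  9.9] ang 68.9 z [0.123 0.142 0.15 ]
plate B 285 ctr [ 508.3 -286. ] size [ 85.2 430.9] ang 22.6 z [0.055 0.108 0.625]
[[386.0, -103.0], [552.0, -501.0], [630.0, -469.0], [465.0, -71.0]]
```

View pics/c1.png

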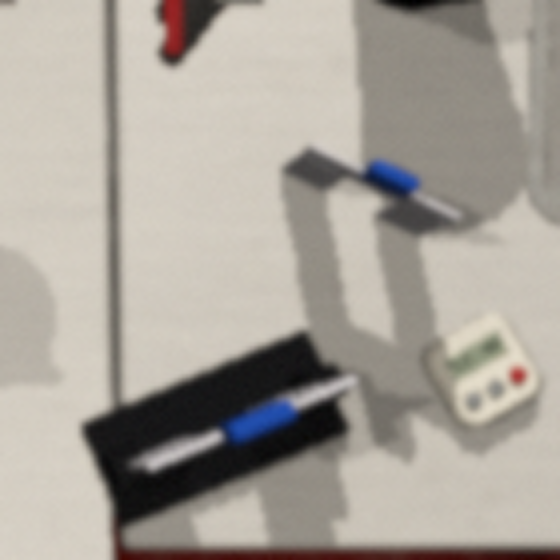

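View pics/c2.png

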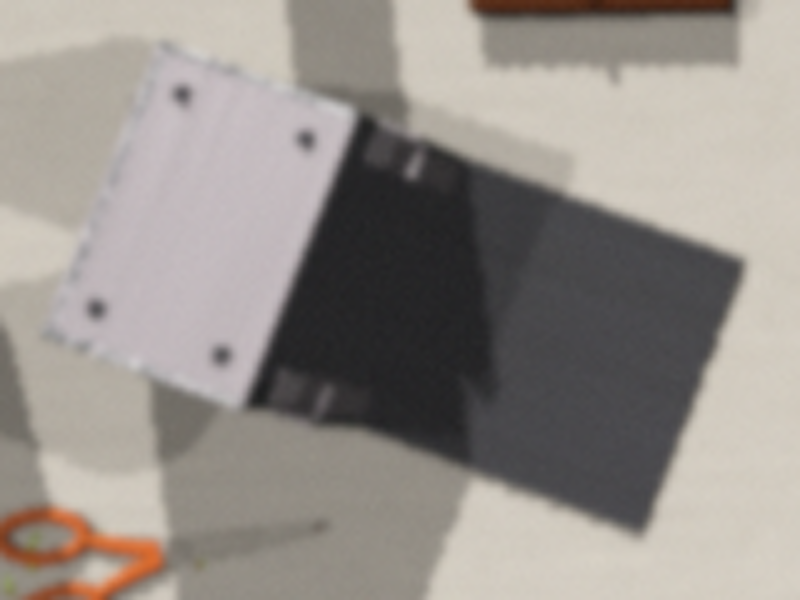

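Plate candidates: A at (417,297) has its tab top at z≈0.205 m (195 + 10 mm rack base) and stands in the black rack, so it's the larger one. B at (455,238) has its tab top at only ≈0.145 m, so it's the small look-alike. The crop confirms A. I'll refine once with both cameras.

Run:
```python
from h import *
for n in("top","scene"):
    T=np.load(n+"0.npz");im=T["im"];W=T["W"];hsv=cv2.cvtColor(im,cv2.COLOR_RGB2HSV);X,Y,z=W[...,0],W[...,1],W[...,2]
    def rep(m,s):
        if m.sum()<8: print(n,s,m.sum());return
        r=cv2.minAreaRect((W[m][:,:2]*1000).astype(np.float32)); print(n,s,m.sum(),np.round(r[0],1),np.round(r[1],1),round(r[2],1),"mean",(W[m].mean(0)*1000).round(1),"z98",np.percentile(z[m],98).round(3))
    near=np.hypot(X-.502,Y+.11)<.075
    rep(near&(z>.174)&(z<.195),"bar")
    red=near&(hsv[...,1]>140)&((hsv[...,0]<8)|(hsv[...,0]>172))&(z>.143)&(z<.16); rep(red,"lid")
    roof=(np.hypot(X-.512,Y-.382)<.13)&(z>.143)&(z<.165); rep(roof,"roof")
    nb=(np.hypot(X-.41,Y+.36)<.2)
    blue=nb&(hsv[...,0]>100)&(hsv[...,0]<128)&(hsv[...,1]>120)&(z>.16)&(z<.22); rep(blue,"tabA"); rep(blue&(z>.198),"tabA top")
    pl=nb&(z>.135)&(z<.225)&(hsv[...,2]>60); rep(pl,"plateA top")
    yb=(hsv[...,0]>18)&(hsv[...,0]<32)&(hsv[...,1]>120)&(z>.05)&(z<.25); rep(yb&(np.hypot(X-.7,Y-.3)<.3),"bottle")
c=imaging.calibration("top");K=np.array(c["intrinsics"]);R=np.array(c["R"]);t=np.array(c["t"])
def cast(u,v,z):
    o=-R.T@t;d=R.T@np.linalg.inv(K)@[u,v,1];return (o+d*(z-o[2])/d[2])[:2]*1000
for nm,u,v,z in[("apr1",249,267.4,.005),("apr2",228,322,.005),("slot1",100+413/5,215+163/5,.114),("slot2",100+322/5,215+400/5,.114),("roofF1",100+356/5,215+108/5,.154),("roofF2",100+245/5,215+408/5,.154),("tab",360+261/4,190+420/4,.205),("pl1",360+133/4,190+465/4,.165),("pl2",360+355/4,190+380/4,.165)]:print(nm,cast(u,v,z).round(1))
```

```text
top bar 238 [ 501.8 -109.8] [111.2  13.8] 36.6 mean [ 501.5 -109.9  183.1] z98 0.189
top lid 872 [ 501.4 -110.3] [94.  97.8] 36.6 mean [ 501.3 -109.5  149.8] z98 0.157
top roof 2756 [511.8 382.3] [117.3 166. ] 69.7 mean [511.  381.9 153.6] z98 0.16
top tabA 107 [ 415.1 -350.1] [14.2 40.6] 22.8 mean [ 415.1 -348.5  200.5] z98 0.21
top tabA top 88 [ 415.2 -350.2] [13.9 40.4] 22.3 mean [ 415.4 -350.2  204. ] z98 0.211
top plateA top 267 [ 468.2 -392. ] [ 73.3 260.5] 51.8 mean [ 450.1 -370.   174.2] z98 0.209
top bottle 296 [660.  457.2] [214.5 252.7] 1.6 mean [686.1 357.7 109.9] z98 0.214
scene bar 119 [ 502.5 -110. ] [117.9  13.3] 36.0 mean [ 497.5 -113.5  183.4] z98 0.189
scene lid 397 [ 501.5 -109.5] [92.6 97.3] 41.0 mean [ 498.9 -112.6  150.8] z98 0.156
scene roof 451 [483.4 393.7] [128.6 107.4] 69.4 mean [470.8 401.  154.8] z98 0.16
scene tabA 205 [ 412.1 -354.6] [14.6 40.8] 24.4 mean [ 411.5 -353.6  187.3] z98 0.208
scene tabA top 59 [ 413.3 -354.2] [12.1 40.4] 24.4 mean [ 413.2 -354.1  203.6] z98 0.209
scene plateA top 560 [ 474.  -383.9] [ 55.5 260.8] 51.7 mean [ 424.1 -349.   165.9] z98 0.206
scene bottle 308 [673.  471.5] [139.1 273.9] 31.3 mean [681.4 353.7  97.9] z98 0.16
apr1 [499.2 116. ]
apr2 [344.3 174. ]
slot1 [545.3 280.1]
slot2 [418.7 325.7]
roofF1 [570.1 300.5]
roofF2 [413.8 354.2]
tab [ 415.1 -351.2]
pl1 [ 387.4 -275.9]
pl2 [ 441.3 -418.9]
```

```bash
cat >> h.py <<'E'
from scipy.spatial.transform import Rotation as Ro
BH=69.6; BO=np.array([.5103,.380])
def bay(x,y=0):
    a=np.radians(BH); return BO+x*np.array([np.cos(a),np.sin(a)])+y*np.array([-np.sin(a),np.cos(a)])
def down(xh):  # tool z down, tool x at heading xh deg
    a=np.radians(xh); return Ro.from_matrix(np.array([[np.cos(a),np.sin(a),0],[np.sin(a),-np.cos(a),0],[0,0,-1]]))
def plan(p,xh,n,start=None):
    """per-row dp (0.2 m) and delta_rot (0.1 rad) to bring the TCP to p, heading xh"""
    s=readout.get_state(); q=s["ee_rot"]; p0=s["position"] if start is None else np.array(start[0]); R=Ro.from_quat([q[1],q[2],q[3],q[0]]) if start is None else down(start[1])
    w=(R.inv()*down(xh)).as_rotvec()/n
    for i in range(n):
        print(i+1,"dp",(R.inv().apply((np.array(p)-p0)/n)/.2).round(3).tolist(),"rot",(w/.1).round(2).tolist()); R=R*Ro.from_rotvec(w)
def st():
    s=readout.get_state(); q=s["ee_rot"]; M=Ro.from_quat([q[1],q[2],q[3],q[0]]).as_matrix()
    print("t",round(s["clock"],2),"p",s["position"].round(4),"xhead",np.degrees(np.arctan2(M[1,0],M[0,0])).round(2),"tilt",np.degrees(np.arccos(-M[2,2])).round(2),"F",s["contact_force"].round(1),"w",round(s["width"],4),"gf",round(s["gripper_force"],1),"q",s["qpos"].round(2))
E
python3 -c "
from h import *
plan([.5017,-.110,.33],36.5,15)"
```

```text
1 dp [0.147, -0.104, -0.009] rot [-0.0, -0.0, -0.21]
2 dp [0.149, -0.101, -0.009] rot [-0.0, -0.0, -0.21]
3 dp [0.151, -0.098, -0.009] rot [-0.0, -0.0, -0.21]
4 dp [0.153, -0.094, -0.009] rot [-0.0, -0.0, -0.21]
5 dp [0.155, -0.091, -0.009] rot [-0.0, -0.0, -0.21]
6 dp [0.157, -0.088, -0.009] rot [-0.0, -0.0, -0.21]
7 dp [0.159, -0.085, -0.009] rot [-0.0, -0.0, -0.21]
8 dp [0.161, -0.081, -0.009] rot [-0.0, -0.0, -0.21]
9 dp [0.162, -0.078, -0.009] rot [-0.0, -0.0, -0.21]
10 dp [0.164, -0.074, -0.009] rot [-0.0, -0.0, -0.21]
11 dp [0.165, -0.071, -0.009] rot [-0.0, -0.0, -0.21]
12 dp [0.167, -0.067, -0.009] rot [-0.0, -0.0, -0.21]
13 dp [0.168, -0.064, -0.009] rot [-0.0, -0.0, -0.21]
14 dp [0.17, -0.06, -0.009] rot [-0.0, -0.0, -0.21]
15 dp [0.171, -0.057, -0.009] rot [-0.0, -0.0, -0.21]
```

Request:
servo_tool([
  {"dp":[0.147,-0.104,-0.027],"delta_rot":[0,0,-0.21],"fingers":1},
  {"dp":[0.149,-0.101,-0.027],"delta_rot":[0,0,-0.21],"fingers":1},
  {"dp":[0.151,-0.098,-0.027],"delta_rot":[0,0,-0.21],"fingers":1},
  {"dp":[0.153,-0.094,-0.027],"delta_rot":[0,0,-0.21],"fingers":1},
  {"dp":[0.155,-0.091,-0.027],"delta_rot":[0,0,-0.21],"fingers":1},
])

```text
clock: 0.6
position: [0.2888, -0.3991, 0.3307]
ee_rot: [-0.0, 0.977, 0.212, -0.0]
contact_force: [0.1, -0.2, 0.2]
width: 0.0855
gripper_force: 0.0
```

Request:
servo_tool([
  {"dp":[0.157,-0.088,0],"delta_rot":[0,0,-0.21],"fingers":1},
  {"dp":[0.159,-0.085,0],"delta_rot":[0,0,-0.21],"fingers":1},
  {"dp":[0.161,-0.081,0],"delta_rot":[0,0,-0.21],"fingers":1},
  {"dp":[0.162,-0.078,0],"delta_rot":[0,0,-0.21],"fingers":1},
  {"dp":[0.164,-0.074,0],"delta_rot":[0,0,-0.21],"fingers":1},
])

```text
clock: 1.1
position: [0.3954, -0.254, 0.3306]
ee_rot: [-0.0, 0.965, 0.263, -0.0]
contact_force: [1.0, -0.4, 0.2]
width: 0.0855
gripper_force: 0.0
```

Request:
servo_tool([
  {"dp":[0.165,-0.071,0],"delta_rot":[0,0,-0.21],"fingers":1},
  {"dp":[0.167,-0.067,0],"delta_rot":[0,0,-0.21],"fingers":1},
  {"dp":[0.168,-0.064,0],"delta_rot":[0,0,-0.21],"fingers":1},
  {"dp":[0.17,-0.06,0],"delta_rot":[0,0,-0.21],"fingers":0.7},
  {"dp":[0.171,-0.057,0],"delta_rot":[0,0,-0.21],"fingers":0.7},
])

```text
clock: 1.6
position: [0.5021, -0.1091, 0.3305]
ee_rot: [-0.0, 0.95, 0.314, -0.0]
contact_force: [0.8, 0.4, 0.1]
width: 0.0605
gripper_force: 0.0
```

```bash
python3 -c "
from h import *
st();plan([.5017,-.110,.237],36.5,5)"
```

```text
t 1.6 p [ 0.5021 -0.1091  0.3305] xhead 36.54 tilt 0.04 F [0.8 0.4 0.1] w 0.0605 gf 0.0 q [-0.35  0.17  1.58 -0.    1.39  0.58]
1 dp [-0.001, 0.001, 0.094] rot [-0.0, 0.0, 0.0]
2 dp [-0.001, 0.001, 0.094] rot [-0.0, 0.0, 0.0]
3 dp [-0.001, 0.001, 0.094] rot [-0.0, 0.0, 0.0]
4 dp [-0.001, 0.001, 0.094] rot [-0.0, 0.0, 0.0]
5 dp [-0.001, 0.001, 0.094] rot [-0.0, 0.0, 0.0]
```

Request:
servo_tool([
  {"dp":[-0.001,0.001,0.094],"delta_rot":[0,0,0],"fingers":0.7},
  {"dp":[-0.001,0.001,0.094],"delta_rot":[0,0,0],"fingers":0.7},
  {"dp":[-0.001,0.001,0.094],"delta_rot":[0,0,0],"fingers":0.7},
  {"dp":[-0.001,0.001,0.094],"delta_rot":[0,0,0],"fingers":0.7},
  {"dp":[-0.001,0.001,0.094],"delta_rot":[0,0,0],"fingers":0.7},
], force=70)

```text
clock: 2.1
position: [0.5011, -0.1117, 0.2358]
ee_rot: [-0.0, 0.95, 0.313, -0.0]
contact_force: [0.6, -1.2, 0.2]
width: 0.0596
gripper_force: 0.0
```

Request:
servo_tool([
  {"dp":[0,0,0],"delta_rot":[0,0,0],"fingers":0},
  {"dp":[0,0,0],"delta_rot":[0,0,0],"fingers":0},
  {"dp":[0,0,0],"delta_rot":[0,0,0],"fingers":0},
  {"dp":[0,0,0],"delta_rot":[0,0,0],"fingers":0},
  {"dp":[0,0,0],"delta_rot":[0,0,0],"fingers":0},
], force=70)

```text
clock: 2.6
position: [0.5015, -0.1116, 0.2379]
ee_rot: [0.0, 0.95, 0.313, 0.001]
contact_force: [-1.6, 2.5, 4.2]
width: 0.0122
gripper_force: 69.9
```

```bash
python3 -c "
from h import *
st()"
```

```text
t 2.6 p [ 0.5015 -0.1116  0.2379] xhead 36.48 tilt 0.07 F [-1.6  2.5  4.2] w 0.0122 gf 69.9 q [-0.35  0.23  1.74  0.    1.17  0.58]
```

Request:
servo_tool([
  {"dp":[0,0,-0.05],"delta_rot":[0,0,0],"fingers":0},
  {"dp":[0,0,-0.1],"delta_rot":[0,0,0],"fingers":0},
  {"dp":[0,0,-0.1],"delta_rot":[0,0,0],"fingers":0},
  {"dp":[0,0,-0.1],"delta_rot":[0,0,0],"fingers":0},
  {"dp":[0,0,-0.05],"delta_rot":[0,0,0],"fingers":0},
])

```text
clock: 3.1
position: [0.502, -0.1123, 0.3188]
ee_rot: [0.001, 0.95, 0.313, 0.001]
contact_force: [0.5, -0.2, -3.3]
width: 0.0125
gripper_force: 69.0
```

Run:
```python
from h import *
im,d,c=grab("scene"); W=world(d,c);cv2.imwrite("pics/lift.png",cv2.resize(im[180:320,230:410],None,fx=4,fy=4)[:,:,::-1])
st(); b=bay(-.155); print(b)
plan([*b,.318],36.5+BH+53.5,20)
```

```text
t 3.15 p [ 0.5023 -0.1124  0.3198] xhead 36.49 tilt 0.29 F [ 1.1  0.5 -1.8] w 0.0124 gf 69.0 q [-0.36  0.17  1.6  -0.    1.36  0.58]
[0.45627133 0.23472129]
1 dp [0.042, -0.077, 0.0] rot [0.0, 0.0, -1.07]
2 dp [0.05, -0.072, 0.0] rot [0.0, 0.0, -1.07]
3 dp [0.058, -0.066, 0.0] rot [0.0, 0.0, -1.07]
4 dp [0.064, -0.059, 0.0] rot [0.0, 0.0, -1.07]
5 dp [0.07, -0.052, 0.0] rot [0.0, 0.0, -1.07]
6 dp [0.076, -0.044, 0.0] rot [0.0, 0.0, -1.07]
7 dp [0.08, -0.036, 0.0] rot [0.0, 0.0, -1.07]
8 dp [0.083, -0.027, 0.0] rot [0.0, 0.0, -1.07]
9 dp [0.086, -0.018, 0.0] rot [0.0, 0.0, -1.07]
10 dp [0.087, -0.009, 0.0] rot [0.0, 0.0, -1.07]
11 dp [0.088, 0.001, 0.0] rot [0.0, 0.0, -1.07]
12 dp [0.087, 0.01, 0.0] rot [0.0, 0.0, -1.07]
13 dp [0.085, 0.019, 0.0] rot [0.0, 0.0, -1.07]
14 dp [0.083, 0.028, 0.0] rot [0.0, 0.0, -1.07]
15 dp [0.079, 0.037, 0.0] rot [0.0, 0.0, -1.07]
16 dp [0.075, 0.045, 0.0] rot [0.0, 0.0, -1.07]
17 dp [0.07, 0.053, 0.0] rot [0.0, 0.0, -1.07]
18 dp [0.063, 0.06, 0.0] rot [0.0, 0.0, -1.07]
19 dp [0.057, 0.067, 0.0] rot [0.0, 0.0, -1.07]
20 dp [0.049, 0.072, 0.0] rot [0.0, 0.0, -1.07]
```

View pics/lift.png

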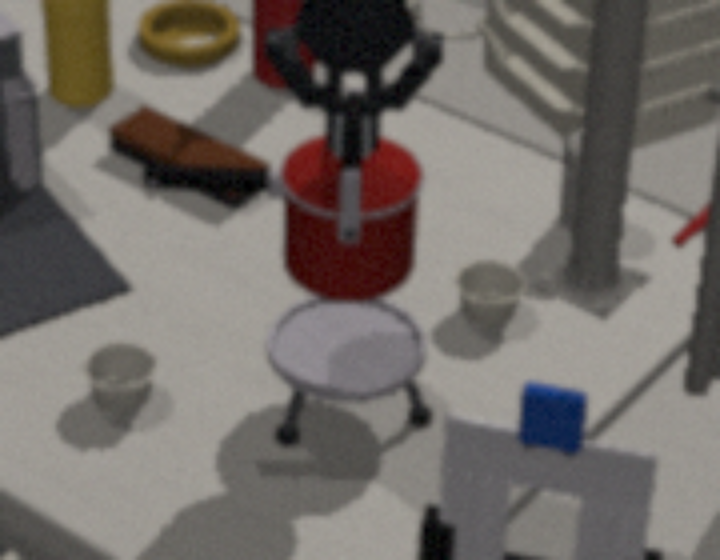

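The pot hangs upright at about (350,215) in the crop, clear of the stand. I'll carry and turn it now.

Request:
servo_tool([
  {"dp":[0.042,-0.077,0],"delta_rot":[0,0,-1],"fingers":0},
  {"dp":[0.05,-0.072,0],"delta_rot":[0,0,-1],"fingers":0},
  {"dp":[0.057,-0.066,0],"delta_rot":[0,0,-1],"fingers":0},
  {"dp":[0.063,-0.06,0],"delta_rot":[0,0,-1],"fingers":0},
  {"dp":[0.069,-0.053,0],"delta_rot":[0,0,-1],"fingers":0},
])

```text
clock: 3.65
position: [0.4897, -0.0247, 0.3159]
ee_rot: [-0.0, 0.842, 0.54, -0.001]
contact_force: [0.2, -0.2, -3.7]
width: 0.0126
gripper_force: 68.9
```

Request:
servo_tool([
  {"dp":[0.074,-0.046,0],"delta_rot":[0,0,-1],"fingers":0},
  {"dp":[0.079,-0.039,0],"delta_rot":[0,0,-1],"fingers":0},
  {"dp":[0.082,-0.031,0],"delta_rot":[0,0,-1],"fingers":0},
  {"dp":[0.085,-0.022,0],"delta_rot":[0,0,-1],"fingers":0},
  {"dp":[0.086,-0.014,0],"delta_rot":[0,0,-1],"fingers":0},
])

```text
clock: 4.15
position: [0.4789, 0.0622, 0.316]
ee_rot: [-0.0, 0.682, 0.731, -0.001]
contact_force: [0.8, -0.6, -4.5]
width: 0.0124
gripper_force: 68.9
```

Request:
servo_tool([
  {"dp":[0.087,-0.005,0],"delta_rot":[0,0,-1],"fingers":0},
  {"dp":[0.087,0.004,0],"delta_rot":[0,0,-1],"fingers":0},
  {"dp":[0.087,0.012,0],"delta_rot":[0,0,-1],"fingers":0},
  {"dp":[0.085,0.02,0],"delta_rot":[0,0,-1],"fingers":0},
  {"dp":[0.082,0.028,0],"delta_rot":[0,0,-1],"fingers":0},
])

```text
clock: 4.65
position: [0.4677, 0.1486, 0.3159]
ee_rot: [-0.001, 0.48, 0.877, -0.001]
contact_force: [-0.2, -0.4, -5.0]
width: 0.0127
gripper_force: 68.9
```

Run:
```python
from h import *
st(); b=bay(-.155)
plan([*b,.25],36.5+BH+53.5,10)
```

```text
t 4.65 p [0.4677 0.1486 0.3159] xhead 122.66 tilt 0.09 F [-0.2 -0.4 -5. ] w 0.0127 gf 68.9 q [ 0.17  0.14  1.65 -0.    1.35 -0.4 ]
1 dp [0.039, 0.018, 0.033] rot [-0.0, -0.0, -0.64]
2 dp [0.038, 0.021, 0.033] rot [-0.0, -0.0, -0.64]
3 dp [0.037, 0.023, 0.033] rot [-0.0, -0.0, -0.64]
4 dp [0.035, 0.026, 0.033] rot [-0.0, -0.0, -0.64]
5 dp [0.033, 0.028, 0.033] rot [-0.0, -0.0, -0.64]
6 dp [0.031, 0.03, 0.033] rot [-0.0, -0.0, -0.64]
7 dp [0.029, 0.032, 0.033] rot [-0.0, -0.0, -0.64]
8 dp [0.027, 0.034, 0.033] rot [-0.0, -0.0, -0.64]
9 dp [0.025, 0.035, 0.033] rot [-0.0, -0.0, -0.64]
10 dp [0.023, 0.037, 0.033] rot [-0.0, -0.0, -0.64]
```

Request:
servo_tool([
  {"dp":[0.039,0.018,0.033],"delta_rot":[0,0,-0.64],"fingers":0},
  {"dp":[0.038,0.021,0.033],"delta_rot":[0,0,-0.64],"fingers":0},
  {"dp":[0.037,0.023,0.033],"delta_rot":[0,0,-0.64],"fingers":0},
  {"dp":[0.035,0.026,0.033],"delta_rot":[0,0,-0.64],"fingers":0},
  {"dp":[0.033,0.028,0.033],"delta_rot":[0,0,-0.64],"fingers":0},
])

```text
clock: 5.15
position: [0.4623, 0.1912, 0.2827]
ee_rot: [-0.001, 0.334, 0.942, -0.001]
contact_force: [0.6, -0.7, -3.9]
width: 0.0124
gripper_force: 68.9
```

Request:
servo_tool([
  {"dp":[0.031,0.03,0.033],"delta_rot":[0,0,-0.64],"fingers":0},
  {"dp":[0.029,0.032,0.033],"delta_rot":[0,0,-0.64],"fingers":0},
  {"dp":[0.027,0.034,0.033],"delta_rot":[0,0,-0.64],"fingers":0},
  {"dp":[0.025,0.035,0.033],"delta_rot":[0,0,-0.64],"fingers":0},
  {"dp":[0.023,0.037,0.033],"delta_rot":[0,0,-0.64],"fingers":0},
])

```text
clock: 5.65
position: [0.4571, 0.2341, 0.2497]
ee_rot: [-0.001, 0.18, 0.984, -0.001]
contact_force: [-0.1, -0.1, -4.0]
width: 0.0122
gripper_force: 68.9
```

Run:
```python
from h import *
T,d,c=grab("top");W=world(d,c);hsv=cv2.cvtColor(T,cv2.COLOR_RGB2HSV)
m=(np.hypot(W[...,0]-.456,W[...,1]-.235)<.2)&(hsv[...,2]<70)&(W[...,2]>.12)&(W[...,2]<.17);print(m.sum(),W[m].mean(0) if m.any() else 0)
st(); b=bay(-.155)
plan([*b,.19],36.5+BH+53.5,5)
```

```text
242 [0.42618857 0.15813524 0.15430958]
t 5.7 p [0.4565 0.2352 0.2486] xhead 159.36 tilt 0.2 F [-0.5  2.2 -4.6] w 0.0122 gf 69.0 q [ 0.34  0.22  1.72  0.    1.2  -0.87]
1 dp [-0.0, -0.001, 0.059] rot [-0.0, -0.01, -0.01]
2 dp [-0.0, -0.001, 0.059] rot [-0.0, -0.01, -0.01]
3 dp [-0.0, -0.001, 0.059] rot [-0.0, -0.01, -0.01]
4 dp [-0.0, -0.001, 0.059] rot [-0.0, -0.01, -0.01]
5 dp [-0.0, -0.001, 0.059] rot [-0.0, -0.01, -0.01]
```

Handle direction (−0.030,−0.077), heading 249°, points straight out. I'll lower to just above contact, then touch down gently.

Request:
servo_tool([
  {"dp":[0,0,0.06],"delta_rot":[0,0,0],"fingers":0},
  {"dp":[0,0,0.06],"delta_rot":[0,0,0],"fingers":0},
  {"dp":[0,0,0.06],"delta_rot":[0,0,0],"fingers":0},
  {"dp":[0,0,0.06],"delta_rot":[0,0,0],"fingers":0},
  {"dp":[0,0,0.04],"delta_rot":[0,0,0],"fingers":0},
])

```text
clock: 6.2
position: [0.4571, 0.2335, 0.1933]
ee_rot: [-0.001, 0.182, 0.983, -0.001]
contact_force: [-0.5, -0.3, -4.6]
width: 0.0123
gripper_force: 68.9
```

Request:
servo_tool([
  {"dp":[0,0,0.01],"delta_rot":[0,0,0],"fingers":0},
  {"dp":[0,0,0.01],"delta_rot":[0,0,0],"fingers":0},
  {"dp":[0,0,0.01],"delta_rot":[0,0,0],"fingers":0},
  {"dp":[0,0,0],"delta_rot":[0,0,0],"fingers":0},
])

```text
clock: 6.6
position: [0.4577, 0.2341, 0.189]
ee_rot: [0.0, 0.181, 0.983, 0.0]
contact_force: [-0.1, -0.4, -3.8]
width: 0.0126
gripper_force: 68.9
```

Request:
servo_tool([
  {"dp":[0,0,0.01],"delta_rot":[0,0,0],"fingers":0},
  {"dp":[0,0,0.01],"delta_rot":[0,0,0],"fingers":0},
  {"dp":[0,0,0],"delta_rot":[0,0,0],"fingers":0},
])

```text
clock: 6.9
position: [0.4574, 0.234, 0.1847]
ee_rot: [-0.0, 0.181, 0.983, -0.0]
contact_force: [-0.3, -0.2, -4.2]
width: 0.013
gripper_force: 68.9
```

Request:
servo_tool([
  {"dp":[0,0,0.008],"delta_rot":[0,0,0],"fingers":0},
  {"dp":[0,0,0],"delta_rot":[0,0,0],"fingers":0},
])

```text
clock: 7.1
position: [0.4575, 0.234, 0.1831]
ee_rot: [-0.0, 0.181, 0.983, -0.0]
contact_force: [-0.3, -0.4, -2.9]
width: 0.0122
gripper_force: 69.0
```

Request:
servo_tool([
  {"dp":[0,0,0.007],"delta_rot":[0,0,0],"fingers":0},
  {"dp":[0,0,0],"delta_rot":[0,0,0],"fingers":0},
])

```text
clock: 7.3
position: [0.4576, 0.2338, 0.1829]
ee_rot: [0.0, 0.181, 0.983, -0.0]
contact_force: [-1.5, -1.7, 3.8]
width: 0.0122
gripper_force: 70.0
```

Contact, so I'll release and rise.

Request:
servo_tool([
  {"dp":[0,0,0],"delta_rot":[0,0,0],"fingers":0.6},
  {"dp":[0,0,0],"delta_rot":[0,0,0],"fingers":0.6},
  {"dp":[0,0,0],"delta_rot":[0,0,0],"fingers":0.6},
  {"dp":[0,0,0],"delta_rot":[0,0,0],"fingers":0.6},
  {"dp":[0,0,0],"delta_rot":[0,0,0],"fingers":0.6},
])

```text
clock: 7.8
position: [0.4576, 0.2341, 0.1818]
ee_rot: [0.0, 0.181, 0.983, 0.0]
contact_force: [-0.3, -0.6, -0.4]
width: 0.051
gripper_force: 0.0
```

Request:
servo_tool([
  {"dp":[0,0,-0.1],"delta_rot":[0,0,0],"fingers":0.6},
  {"dp":[0,0,-0.15],"delta_rot":[0,0,0],"fingers":0.6},
  {"dp":[0,0,-0.15],"delta_rot":[0,0,0],"fingers":0.6},
  {"dp":[0,0,0],"delta_rot":[0,0,0],"fingers":0.6},
])

```text
clock: 8.2
position: [0.4597, 0.2349, 0.2659]
ee_rot: [0.004, 0.181, 0.983, 0.002]
contact_force: [0.9, -1.1, -0.4]
width: 0.0509
gripper_force: 0.0
```

```bash
cat >> h.py <<'E'
def handle(W,im,guess,zlo=.06,zhi=.1,r=.06):
    hsv=cv2.cvtColor(im,cv2.COLOR_RGB2HSV)
    m=(np.hypot(W[...,0]-guess[0],W[...,1]-guess[1])<r)&(W[...,2]>zlo)&(W[...,2]<zhi)
    if m.sum()<10: print("few",m.sum());return
    q=(W[m][:,:2]*1000).astype(np.float32); l=cv2.fitLine(q,cv2.DIST_HUBER,0,.01,.01).ravel()
    print("handle n",m.sum(),"line",l.round(3),"head",np.degrees(np.arctan2(l[1],l[0])).round(1),"z",W[m][:,2].mean().round(4),cv2.minAreaRect(q))
E
python3 - <<'E'
from h import *
st(); print("expect grip",bay(-.28))
for n in("top","scene"):
    T,d,c=grab(n);W=world(d,c)
    handle(W,T,bay(-.275)); 
    hsv=cv2.cvtColor(T,cv2.COLOR_RGB2HSV);red=(np.hypot(W[...,0]-.457,W[...,1]-.235)<.08)&(hsv[...,1]>140)&((hsv[...,0]<8)|(hsv[...,0]>172))&(W[...,2]>.088)&(W[...,2]<.105)
    print(n,red.sum(),cv2.minAreaRect((W[red][:,:2]*1000).astype(np.float32)))
    cv2.imwrite(f"pics/a_{n}.png",T[:,:,::-1])
E
```

```text
t 8.2 p [0.4597 0.2349 0.2659] xhead 159.1 tilt 0.51 F [ 0.9 -1.1 -0.4] w 0.0509 gf 0.0 q [ 0.34  0.21  1.7  -0.    1.23 -0.87]
expect grip [0.41269983 0.11756104]
handle n 208 line [3.56000e-01 9.35000e-01 4.18139e+02 1.33060e+02] head 69.2 z 0.0868 ((417.742919921875, 133.3043670654297), (94.64643859863281, 15.846817970275879), 69.01641845703125)
top 535 ((451.9518127441406, 224.3360595703125), (85.78376770019531, 99.76017761230469), 74.81520080566406)
handle n 118 line [3.39000e-01 9.41000e-01 4.13620e+02 1.30568e+02] head 70.2 z 0.0863 ((416.7869567871094, 133.33721923828125), (96.72872924804688, 17.20822525024414), 70.68646240234375)
scene 338 ((450.6434020996094, 221.48902893066406), (82.74909973144531, 93.31013488769531), 65.21577453613281)
```

Run:
```python
from h import *
plan([.4096,.1127,.24],69.5,12)
```

```text
1 dp [0.001, -0.054, 0.009] rot [0.0, 0.0, 1.3]
2 dp [-0.006, -0.054, 0.009] rot [0.0, 0.0, 1.3]
3 dp [-0.013, -0.053, 0.009] rot [0.0, 0.0, 1.3]
4 dp [-0.02, -0.051, 0.009] rot [0.0, 0.0, 1.3]
5 dp [-0.027, -0.048, 0.009] rot [0.0, 0.0, 1.3]
6 dp [-0.032, -0.044, 0.009] rot [0.0, 0.0, 1.3]
7 dp [-0.038, -0.039, 0.009] rot [0.0, 0.0, 1.3]
8 dp [-0.043, -0.034, 0.009] rot [0.0, 0.0, 1.3]
9 dp [-0.047, -0.028, 0.009] rot [0.0, 0.0, 1.3]
10 dp [-0.05, -0.022, 0.009] rot [0.0, 0.0, 1.3]
11 dp [-0.052, -0.015, 0.009] rot [0.0, 0.0, 1.3]
12 dp [-0.054, -0.008, 0.009] rot [0.0, 0.0, 1.3]
```

Request:
servo_tool([
  {"dp":[0,-0.042,0.007],"delta_rot":[0,0,1],"fingers":0.6},
  {"dp":[-0.004,-0.041,0.007],"delta_rot":[0,0,1],"fingers":0.6},
  {"dp":[-0.008,-0.041,0.007],"delta_rot":[0,0,1],"fingers":0.6},
  {"dp":[-0.012,-0.04,0.007],"delta_rot":[0,0,1],"fingers":0.6},
  {"dp":[-0.016,-0.038,0.007],"delta_rot":[0,0,1],"fingers":0.6},
])

```text
clock: 8.8
position: [0.4415, 0.1947, 0.2531]
ee_rot: [-0.001, 0.421, 0.907, -0.001]
contact_force: [-1.1, 1.1, 0.4]
width: 0.0512
gripper_force: 0.0
```

Request:
servo_tool([
  {"dp":[-0.02,-0.036,0.007],"delta_rot":[0,0,1],"fingers":0.6},
  {"dp":[-0.023,-0.034,0.007],"delta_rot":[0,0,1],"fingers":0.6},
  {"dp":[-0.027,-0.032,0.007],"delta_rot":[0,0,1],"fingers":0.6},
  {"dp":[-0.03,-0.029,0.007],"delta_rot":[0,0,1],"fingers":0.6},
  {"dp":[-0.033,-0.026,0.007],"delta_rot":[0,0,1],"fingers":0.6},
])

```text
clock: 9.3
position: [0.4267, 0.1559, 0.2462]
ee_rot: [-0.001, 0.632, 0.775, -0.001]
contact_force: [-0.1, -0.2, -0.5]
width: 0.0511
gripper_force: 0.0
```

Request:
servo_tool([
  {"dp":[-0.035,-0.022,0.007],"delta_rot":[0,0,1],"fingers":0.6},
  {"dp":[-0.037,-0.019,0.007],"delta_rot":[0,0,1],"fingers":0.6},
  {"dp":[-0.039,-0.015,0.007],"delta_rot":[0,0,1],"fingers":0.6},
  {"dp":[-0.04,-0.011,0.007],"delta_rot":[0,0,1],"fingers":0.6},
  {"dp":[-0.041,-0.007,0.007],"delta_rot":[0,0,1],"fingers":0.6},
])

```text
clock: 9.8
position: [0.412, 0.1171, 0.2393]
ee_rot: [-0.001, 0.804, 0.594, -0.001]
contact_force: [1.2, 0.0, -0.1]
width: 0.0514
gripper_force: 0.0
```

Run:
```python
from h import *
st();plan([.4096,.1127,.20],69.5,3)
plan([.4096,.1127,.134],69.5,4,([.4096,.1127,.2],69.5))
```

```text
t 9.8 p [0.412  0.1171 0.2393] xhead 72.92 tilt 0.19 F [ 1.2  0.  -0.1] w 0.0514 gf 0.0 q [ 0.11  0.11  1.9  -0.    1.14  0.41]
1 dp [-0.008, -0.001, 0.066] rot [-0.01, 0.01, 0.2]
2 dp [-0.008, -0.001, 0.065] rot [-0.01, 0.01, 0.2]
3 dp [-0.008, -0.001, 0.065] rot [-0.01, 0.01, 0.2]
1 dp [0.0, 0.0, 0.082] rot [0.0, 0.0, 0.0]
2 dp [0.0, 0.0, 0.082] rot [0.0, 0.0, 0.0]
3 dp [0.0, 0.0, 0.082] rot [0.0, 0.0, 0.0]
4 dp [0.0, 0.0, 0.082] rot [0.0, 0.0, 0.0]
```

Request:
servo_tool([
  {"dp":[-0.008,-0.001,0.065],"delta_rot":[0,0,0.2],"fingers":0.6},
  {"dp":[-0.008,-0.001,0.065],"delta_rot":[0,0,0.2],"fingers":0.6},
  {"dp":[-0.008,-0.001,0.065],"delta_rot":[0,0,0.2],"fingers":0.6},
  {"dp":[0,0,0.08],"delta_rot":[0,0,0],"fingers":0.6},
  {"dp":[0,0,0.08],"delta_rot":[0,0,0],"fingers":0.6},
])

```text
clock: 10.3
position: [0.4099, 0.113, 0.1681]
ee_rot: [-0.001, 0.821, 0.571, -0.001]
contact_force: [0.6, 0.0, 0.6]
width: 0.0513
gripper_force: 0.0
```

Request:
servo_tool([
  {"dp":[0,0,0.08],"delta_rot":[0,0,0],"fingers":0.6},
  {"dp":[0,0,0.08],"delta_rot":[0,0,0],"fingers":0.6},
  {"dp":[0,0,0],"delta_rot":[0,0,0],"fingers":0.6},
])

```text
clock: 10.6
position: [0.4085, 0.1128, 0.1352]
ee_rot: [-0.002, 0.821, 0.571, -0.003]
contact_force: [-1.7, 0.2, -0.7]
width: 0.0512
gripper_force: 0.0
```

Request:
servo_tool([
  {"dp":[0,0,0],"delta_rot":[0,0,0],"fingers":0},
  {"dp":[0,0,0],"delta_rot":[0,0,0],"fingers":0},
  {"dp":[0,0,0],"delta_rot":[0,0,0],"fingers":0},
  {"dp":[0,0,0],"delta_rot":[0,0,0],"fingers":0},
  {"dp":[0,0,0],"delta_rot":[0,0,0],"fingers":0},
], force=60)

```text
clock: 11.1
position: [0.4113, 0.1131, 0.1384]
ee_rot: [0.0, 0.821, 0.572, 0.0]
contact_force: [0.1, 0.2, 3.3]
width: 0.0147
gripper_force: 60.3
```

Run:
```python
from h import *
st();p=readout.get_state()["position"]
b=bay(-.130);print(b); plan([b[0],b[1],p[2]],BH,15)
```

```text
t 11.1 p [0.4113 0.1131 0.1384] xhead 69.72 tilt 0.07 F [0.1 0.2 3.3] w 0.0147 gf 60.3 q [ 0.11  0.23  2.06 -0.    0.86  0.46]
[0.46498563 0.25815334]
1 dp [0.052, 0.0, 0.0] rot [0.0, -0.0, 0.0]
2 dp [0.052, 0.0, 0.0] rot [0.0, -0.0, 0.0]
3 dp [0.052, 0.0, 0.0] rot [0.0, -0.0, 0.0]
4 dp [0.052, 0.0, 0.0] rot [0.0, -0.0, 0.0]
5 dp [0.052, 0.0, 0.0] rot [0.0, -0.0, 0.0]
6 dp [0.052, 0.0, 0.0] rot [0.0, -0.0, 0.0]
7 dp [0.052, -0.0, 0.0] rot [0.0, -0.0, 0.0]
8 dp [0.052, -0.0, 0.0] rot [0.0, -0.0, 0.0]
9 dp [0.052, -0.0, 0.0] rot [0.0, -0.0, 0.0]
10 dp [0.052, -0.0, 0.0] rot [0.0, -0.0, 0.0]
11 dp [0.052, -0.0, 0.0] rot [0.0, -0.0, 0.0]
12 dp [0.052, -0.0, 0.0] rot [0.0, -0.0, 0.0]
13 dp [0.052, -0.0, 0.0] rot [0.0, -0.0, 0.0]
14 dp [0.052, -0.0, 0.0] rot [0.0, -0.0, 0.0]
15 dp [0.052, -0.0, 0.0] rot [0.0, -0.0, 0.0]
```

Request:
servo_tool([
  {"dp":[0.03,0,0],"delta_rot":[0,0,0],"fingers":0},
  {"dp":[0.05,0,0],"delta_rot":[0,0,0],"fingers":0},
  {"dp":[0.05,0,0],"delta_rot":[0,0,0],"fingers":0},
  {"dp":[0.05,0,0],"delta_rot":[0,0,0],"fingers":0},
  {"dp":[0.05,0,0],"delta_rot":[0,0,0],"fingers":0},
])

```text
clock: 11.6
position: [0.4265, 0.1553, 0.1385]
ee_rot: [0.001, 0.82, 0.572, -0.001]
contact_force: [-2.4, -7.4, 8.0]
width: 0.0143
gripper_force: 61.1
```

Run:
```python
from h import *
st()
T,d,c=grab("top");W=world(d,c)
hsv=cv2.cvtColor(T,cv2.COLOR_RGB2HSV)
p=readout.get_state()["position"]; b=bay(-.130);plan([b[0],b[1],p[2]],BH,10)
```

```text
t 11.6 p [0.4265 0.1553 0.1385] xhead 69.8 tilt 0.2 F [-2.4 -7.4  8. ] w 0.0143 gf 61.1 q [ 0.2   0.26  2.   -0.    0.88  0.55]
1 dp [0.054, 0.0, -0.0] rot [0.0, 0.0, 0.0]
2 dp [0.054, 0.0, -0.0] rot [0.0, 0.0, 0.0]
3 dp [0.054, 0.0, -0.0] rot [0.0, 0.0, 0.0]
4 dp [0.054, 0.0, -0.0] rot [0.0, 0.0, 0.0]
5 dp [0.054, 0.0, -0.0] rot [0.0, 0.0, 0.0]
6 dp [0.054, -0.0, -0.0] rot [0.0, 0.0, 0.0]
7 dp [0.054, -0.0, -0.0] rot [0.0, 0.0, 0.0]
8 dp [0.054, -0.0, -0.0] rot [0.0, 0.0, 0.0]
9 dp [0.054, -0.0, -0.0] rot [0.0, 0.0, 0.0]
10 dp [0.054, -0.0, -0.0] rot [0.0, 0.0, 0.0]
```

Request:
servo_tool([
  {"dp":[0.05,0,-0.006],"delta_rot":[0,0,0],"fingers":0},
  {"dp":[0.05,0,0],"delta_rot":[0,0,0],"fingers":0},
  {"dp":[0.05,0,0],"delta_rot":[0,0,0],"fingers":0},
  {"dp":[0.05,0,0],"delta_rot":[0,0,0],"fingers":0},
  {"dp":[0.05,0,0],"delta_rot":[0,0,0],"fingers":0},
])

```text
clock: 12.15
position: [0.4444, 0.204, 0.1389]
ee_rot: [-0.0, 0.821, 0.572, -0.0]
contact_force: [-1.3, -2.6, -0.4]
width: 0.0151
gripper_force: 60.0
```

Request:
servo_tool([
  {"dp":[0.045,0,0],"delta_rot":[0,0,0],"fingers":0},
  {"dp":[0.045,0,0],"delta_rot":[0,0,0],"fingers":0},
  {"dp":[0.045,0,0],"delta_rot":[0,0,0],"fingers":0},
  {"dp":[0.045,0,0],"delta_rot":[0,0,0],"fingers":0},
])

```text
clock: 12.55
position: [0.4569, 0.2377, 0.139]
ee_rot: [0.0, 0.821, 0.572, -0.0]
contact_force: [-0.1, -1.7, -0.6]
width: 0.015
gripper_force: 60.0
```

Run:
```python
from h import *
st()
p=readout.get_state()["position"]; b=bay(-.130);plan([b[0],b[1],p[2]],BH,5)
for n in("top","scene"):
    T,d,c=grab(n);W=world(d,c)
    hsv=cv2.cvtColor(T,cv2.COLOR_RGB2HSV)
    cv2.imwrite(f"pics/b_{n}.png",T[:,:,::-1])
```

```text
t 12.55 p [0.4569 0.2377 0.139 ] xhead 69.72 tilt 0.01 F [-0.1 -1.7 -0.6] w 0.015 gf 60.0 q [ 0.34  0.34  1.87 -0.    0.93  0.7 ]
1 dp [0.022, 0.0, -0.0] rot [-0.0, 0.0, 0.0]
2 dp [0.022, 0.0, -0.0] rot [-0.0, 0.0, 0.0]
3 dp [0.022, 0.0, -0.0] rot [-0.0, 0.0, 0.0]
4 dp [0.022, 0.0, -0.0] rot [-0.0, 0.0, 0.0]
5 dp [0.022, 0.0, -0.0] rot [-0.0, 0.0, 0.0]
```

Sliding lightly. About 22 mm remain, so I'll take them slowly until the wall's force shows.

Request:
servo_tool([
  {"dp":[0.02,0,0],"delta_rot":[0,0,0],"fingers":0},
  {"dp":[0.02,0,0],"delta_rot":[0,0,0],"fingers":0},
  {"dp":[0.02,0,0],"delta_rot":[0,0,0],"fingers":0},
  {"dp":[0.015,0,0],"delta_rot":[0,0,0],"fingers":0},
])

```text
clock: 13.05
position: [0.462, 0.2512, 0.1391]
ee_rot: [0.0, 0.821, 0.571, -0.0]
contact_force: [-0.6, -1.9, 0.2]
width: 0.0146
gripper_force: 59.9
```

Request:
servo_tool([
  {"dp":[0.01,0,0],"delta_rot":[0,0,0],"fingers":0},
  {"dp":[0.01,0,0],"delta_rot":[0,0,0],"fingers":0},
])

```text
clock: 13.25
position: [0.4633, 0.2548, 0.139]
ee_rot: [0.0, 0.821, 0.572, -0.0]
contact_force: [-0.5, -2.4, -0.2]
width: 0.0151
gripper_force: 59.9
```

Request:
servo_tool([
  {"dp":[0.01,0,0],"delta_rot":[0,0,0],"fingers":0},
  {"dp":[0,0,0],"delta_rot":[0,0,0],"fingers":0},
])

```text
clock: 13.45
position: [0.4642, 0.257, 0.1391]
ee_rot: [-0.0, 0.821, 0.572, 0.0]
contact_force: [-0.2, -0.1, -0.9]
width: 0.0145
gripper_force: 59.9
```

Request:
servo_tool([
  {"dp":[0.006,0,0],"delta_rot":[0,0,0],"fingers":0},
  {"dp":[0.006,0,0],"delta_rot":[0,0,0],"fingers":0},
])

```text
clock: 13.65
position: [0.4648, 0.2588, 0.1391]
ee_rot: [0.0, 0.821, 0.572, -0.0]
contact_force: [-1.3, -1.6, -0.1]
width: 0.0147
gripper_force: 59.9
```

Request:
servo_tool([
  {"dp":[0.006,0,0],"delta_rot":[0,0,0],"fingers":0},
  {"dp":[0.006,0,0],"delta_rot":[0,0,0],"fingers":0},
])

```text
clock: 13.85
position: [0.465, 0.2601, 0.1388]
ee_rot: [0.001, 0.82, 0.572, -0.002]
contact_force: [-1.5, -7.1, 1.0]
width: 0.0143
gripper_force: 60.1
```

Request:
servo_tool([
  {"dp":[0.005,0,0],"delta_rot":[0,0,0],"fingers":0},
  {"dp":[0,0,0],"delta_rot":[0,0,0],"fingers":0},
  {"dp":[0,0,0],"delta_rot":[0,0,0],"fingers":0},
])

```text
clock: 14.15
position: [0.4649, 0.2603, 0.1387]
ee_rot: [0.001, 0.82, 0.572, -0.002]
contact_force: [-2.8, -8.1, 1.1]
width: 0.0147
gripper_force: 60.1
```

Run:
```python
from h import *
st()
a=np.radians(BH);p=readout.get_state()["position"][:2]-BO;print("tcp in bay",p@[np.cos(a),np.sin(a)],p@[-np.sin(a),np.cos(a)])
```

```text
t 14.15 p [0.4649 0.2603 0.1387] xhead 69.75 tilt 0.29 F [-2.8 -8.1  1.1] w 0.0147 gf 60.1 q [ 0.38  0.36  1.83 -0.    0.95  0.74]
tcp in bay -0.1279932698099779 0.000850317994584994
```

The wall is touched: the tool stopped and the force rose. I'll release and rise.

Request:
servo_tool([
  {"dp":[-0.003,0,0],"delta_rot":[0,0,0],"fingers":0.5},
  {"dp":[0,0,0],"delta_rot":[0,0,0],"fingers":0.5},
  {"dp":[0,0,0],"delta_rot":[0,0,0],"fingers":0.5},
  {"dp":[0,0,0],"delta_rot":[0,0,0],"fingers":0.5},
])

```text
clock: 14.55
position: [0.4662, 0.262, 0.1393]
ee_rot: [-0.0, 0.821, 0.572, 0.001]
contact_force: [-0.6, -0.3, -0.0]
width: 0.0427
gripper_force: 0.0
```

Request:
servo_tool([
  {"dp":[0,0,-0.15],"delta_rot":[0,0,0],"fingers":0.5},
  {"dp":[0,0,-0.2],"delta_rot":[0,0,0],"fingers":0.5},
  {"dp":[0,0,-0.2],"delta_rot":[0,0,0],"fingers":0.5},
  {"dp":[0,0,-0.2],"delta_rot":[0,0,0],"fingers":0.5},
  {"dp":[0,0,-0.15],"delta_rot":[0,0,0],"fingers":0.5},
])

```text
clock: 15.05
position: [0.4662, 0.262, 0.322]
ee_rot: [0.0, 0.82, 0.572, 0.002]
contact_force: [0.1, 0.1, -0.1]
width: 0.0426
gripper_force: 0.0
```

Run:
```python
from h import *
st()
plan([.4145,-.352,.32],22.3+90,17)
```

```text
t 15.05 p [0.4662 0.262  0.322 ] xhead 69.73 tilt 0.22 F [ 0.1  0.1 -0.1] w 0.0426 gf 0.0 q [0.38 0.2  1.56 0.   1.38 0.74]
1 dp [-0.175, 0.048, 0.0] rot [0.0, -0.0, -0.44]
2 dp [-0.177, 0.041, 0.0] rot [0.0, -0.0, -0.44]
3 dp [-0.178, 0.033, 0.0] rot [0.0, -0.0, -0.44]
4 dp [-0.179, 0.025, 0.0] rot [0.0, -0.0, -0.44]
5 dp [-0.18, 0.017, 0.0] rot [0.0, -0.0, -0.44]
6 dp [-0.181, 0.009, 0.0] rot [0.0, -0.0, -0.44]
7 dp [-0.181, 0.001, 0.0] rot [0.0, -0.0, -0.44]
8 dp [-0.181, -0.007, 0.0] rot [0.0, -0.0, -0.44]
9 dp [-0.181, -0.014, 0.0] rot [0.0, -0.0, -0.44]
10 dp [-0.18, -0.022, 0.0] rot [0.0, -0.0, -0.44]
11 dp [-0.179, -0.03, 0.0] rot [0.0, -0.0, -0.44]
12 dp [-0.177, -0.038, 0.0] rot [0.0, -0.0, -0.44]
13 dp [-0.175, -0.046, 0.0] rot [0.0, -0.0, -0.44]
14 dp [-0.173, -0.053, 0.0] rot [0.0, -0.0, -0.44]
15 dp [-0.171, -0.061, 0.001] rot [0.0, -0.0, -0.44]
16 dp [-0.168, -0.068, 0.001] rot [0.0, -0.0, -0.44]
17 dp [-0.165, -0.075, 0.001] rot [0.0, -0.0, -0.44]
```

Request:
servo_tool([
  {"dp":[-0.175,0.048,0],"delta_rot":[0,0,-0.44],"fingers":0.5},
  {"dp":[-0.177,0.041,0],"delta_rot":[0,0,-0.44],"fingers":0.5},
  {"dp":[-0.178,0.033,0],"delta_rot":[0,0,-0.44],"fingers":0.5},
  {"dp":[-0.179,0.025,0],"delta_rot":[0,0,-0.44],"fingers":0.5},
  {"dp":[-0.18,0.017,0],"delta_rot":[0,0,-0.44],"fingers":0.5},
])

```text
clock: 15.55
position: [0.4505, 0.08, 0.3193]
ee_rot: [0.0, 0.752, 0.659, 0.0]
contact_force: [0.5, -1.0, -0.1]
width: 0.0426
gripper_force: 0.0
```

Request:
servo_tool([
  {"dp":[-0.181,0.009,0],"delta_rot":[0,0,-0.44],"fingers":0.5},
  {"dp":[-0.181,0.001,0],"delta_rot":[0,0,-0.44],"fingers":0.5},
  {"dp":[-0.181,-0.007,0],"delta_rot":[0,0,-0.44],"fingers":0.5},
  {"dp":[-0.181,-0.014,0],"delta_rot":[0,0,-0.44],"fingers":0.5},
  {"dp":[-0.18,-0.022,0],"delta_rot":[0,0,-0.44],"fingers":0.5},
])

```text
clock: 16.05
position: [0.4356, -0.1008, 0.3194]
ee_rot: [0.001, 0.675, 0.738, 0.0]
contact_force: [1.7, 0.2, 0.5]
width: 0.0429
gripper_force: 0.0
```

Run:
```python
from h import *
st()
for n in("top","scene"):
    T,d,c=grab(n);W=world(d,c);X,Y,z=W[...,0],W[...,1],W[...,2];np.savez(f"{n}1.npz",im=T,d=d,W=W)
    handle(W,T,bay(-.115),r=.055)
    hsv=cv2.cvtColor(T,cv2.COLOR_RGB2HSV)
    blue=(np.hypot(X-.415,Y+.35)<.08)&(hsv[...,0]>100)&(hsv[...,0]<128)&(hsv[...,1]>120)&(z>.16)&(z<.22)
    print(n,cv2.minAreaRect((W[blue][:,:2]*1000).astype(np.float32)),np.percentile(z[blue],98) if blue.any() else 0)
    g=(np.hypot(X-bay(-.068)[0],Y-bay(-.068)[1])<.1)&(z>.105)&(z<.122)
    r=cv2.minAreaRect((W[g][:,:2]*1000).astype(np.float32));print(n,"guides",g.sum(),r)
T=np.load("top1.npz")["im"];S=np.load("scene1.npz")["im"]
a=cv2.resize(T[225:315,110:200],(600,600),interpolation=cv2.INTER_CUBIC); cv2.imwrite("pics/bay1.png",a[:,:,::-1])
plan([.414,-.3525,.30],112.3,9)
```

```text
t 16.05 p [ 0.4356 -0.1008  0.3194] xhead 95.04 tilt 0.07 F [1.7 0.2 0.5] w 0.0429 gf 0.0 q [-0.38  0.07  1.73  0.    1.34 -0.47]
handle n 206 line [3.47000e-01 9.38000e-01 4.71965e+02 2.79042e+02] head 69.7 z 0.0864 ((472.1624450683594, 279.70745849609375), (94.19843292236328, 15.943263053894043), 69.67991638183594)
top ((415.1337890625, -350.5193176269531), (14.439957618713379, 42.24760818481445), 22.019922256469727) 0.20949335760885193
top guides 82 ((488.1864013671875, 318.61962890625), (33.02045822143555, 165.88682556152344), 69.76388549804688)
handle n 95 line [3.36000e-01 9.42000e-01 4.67697e+02 2.74829e+02] head 70.4 z 0.086 ((472.1414794921875, 278.7380065917969), (92.64399719238281, 19.519460678100586), 69.8301773071289)
scene ((411.4416198730469, -353.70709228515625), (16.760915756225586, 39.03550338745117), 22.628625869750977) 0.2076822315156295
scene guides 116 ((497.51947021484375, 344.01153564453125), (89.50251770019531, 167.0668487548828), 70.79900360107422)
1 dp [-0.137, -0.023, 0.011] rot [0.0, 0.0, -0.34]
2 dp [-0.136, -0.028, 0.011] rot [0.0, 0.0, -0.34]
3 dp [-0.135, -0.033, 0.011] rot [0.0, 0.0, -0.34]
4 dp [-0.134, -0.037, 0.011] rot [0.0, 0.0, -0.34]
5 dp [-0.133, -0.042, 0.011] rot [0.0, 0.0, -0.34]
6 dp [-0.131, -0.046, 0.011] rot [0.0, 0.0, -0.34]
7 dp [-0.129, -0.051, 0.011] rot [0.0, 0.0, -0.34]
8 dp [-0.128, -0.055, 0.011] rot [0.0, 0.0, -0.34]
9 dp [-0.126, -0.06, 0.011] rot [0.0, 0.0, -0.34]
```

View pics/bay1.png

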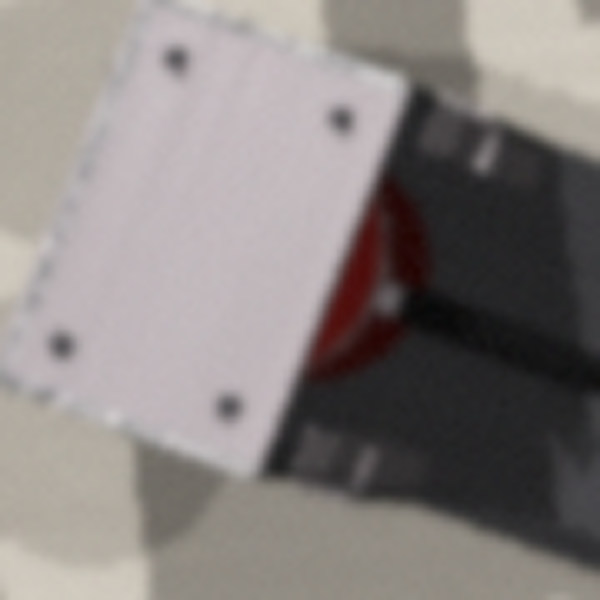

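The pot is home: the handle's heading is 69.7° and the pot's axis lies about 0.5 mm from bay_home. In the crop the slots show as bright lines at (485,150) and (367,467). I'll check the slot position while going on to the plate.

Request:
servo_tool([
  {"dp":[-0.137,-0.023,0.005],"delta_rot":[0,0,-0.34],"fingers":0.5},
  {"dp":[-0.136,-0.028,0.005],"delta_rot":[0,0,-0.34],"fingers":0.5},
  {"dp":[-0.135,-0.033,0.005],"delta_rot":[0,0,-0.34],"fingers":0.5},
  {"dp":[-0.134,-0.037,0.005],"delta_rot":[0,0,-0.34],"fingers":0.5},
  {"dp":[-0.133,-0.042,0.005],"delta_rot":[0,0,-0.34],"fingers":0.5},
])

```text
clock: 16.65
position: [0.4245, -0.2384, 0.3142]
ee_rot: [0.0, 0.61, 0.792, 0.0]
contact_force: [-0.4, -0.3, 0.6]
width: 0.0425
gripper_force: 0.0
```

Request:
servo_tool([
  {"dp":[-0.131,-0.046,0.005],"delta_rot":[0,0,-0.34],"fingers":0.5},
  {"dp":[-0.129,-0.051,0.005],"delta_rot":[0,0,-0.34],"fingers":0.5},
  {"dp":[-0.128,-0.055,0.005],"delta_rot":[0,0,-0.34],"fingers":0.5},
  {"dp":[-0.126,-0.06,0.005],"delta_rot":[0,0,-0.34],"fingers":0.5},
  {"dp":[0,0,0],"delta_rot":[0,0,0],"fingers":0.5},
])

```text
clock: 17.15
position: [0.4154, -0.3515, 0.3097]
ee_rot: [0.001, 0.557, 0.831, -0.001]
contact_force: [-0.3, 0.7, -0.2]
width: 0.0425
gripper_force: 0.0
```

Run:
```python
from h import *
st(); plan([.414,-.3525,.242],112.3,3)
a=np.radians(BH);Rb=np.array([[np.cos(a),np.sin(a)],[-np.sin(a),np.cos(a)]])
for n in("top","scene"):
    D=np.load(f"{n}1.npz");W=D["W"];B=(W[...,:2]-BO)@Rb.T*1000; z=W[...,2]*1000
    for lo,hi in((57,85),(-85,-57)):
        m=(B[...,1]>lo)&(B[...,1]<hi)&(B[...,0]>-110)&(B[...,0]<-30)&(z>20)&(z<135)
        o=np.argsort(B[m][:,0]); print(n,lo,[tuple(int(round(k)) for k in(*b,q)) for b,q in zip(B[m][o],z[m][o])][::2])
```

```text
t 17.15 p [ 0.4154 -0.3515  0.3097] xhead 112.33 tilt 0.09 F [-0.3  0.7 -0.2] w 0.0425 gf 0.0 q [-0.83  0.23  1.56 -0.    1.35 -1.22]
1 dp [-0.0, -0.003, 0.113] rot [-0.0, 0.01, 0.0]
2 dp [-0.0, -0.003, 0.113] rot [-0.0, 0.01, 0.0]
3 dp [-0.001, -0.003, 0.113] rot [-0.0, 0.01, 0.0]
top 57 [(-82, 64, 109), (-80, 70, 105), (-80, 79, 111), (-80, 76, 105), (-79, 79, 88), (-78, 60, 94), (-78, 65, 77), (-78, 61, 21), (-78, 79, 48), (-78, 62, 79), (-78, 67, 52), (-78, 76, 50), (-78, 70, 47), (-77, 79, 55), (-77, 75, 109), (-77, 62, 56), (-77, 77, 76), (-77, 65, 62), (-77, 65, 42), (-77, 77, 56), (-77, 60, 78), (-76, 61, 25), (-76, 68, 56), (-76, 80, 60), (-76, 59, 57), (-76, 63, 82), (-76, 62, 63), (-76, 65, 30), (-76, 71, 51), (-76, 63, 100), (-76, 77, 32), (-76, 81, 113), (-76, 74, 55), (-75, 78, 117), (-75, 80, 66), (-75, 75, 72), (-75, 66, 73), (-75, 59, 41), (-74, 76, 105), (-73, 67, 95), (-71, 80, 118), (-67, 78, 117), (-67, 78, 106), (-66, 76, 108), (-64, 82, 112), (-63, 62, 89), (-63, 80, 111), (-63, 76, 59), (-62, 68, 69), (-62, 74, 97), (-62, 74, 69), (-62, 68, 85), (-62, 62, 55),
[... 4986 characters left out ...]
101), (-65, -76, 53), (-64, -61, 108), (-64, -64, 99), (-63, -84, 105), (-63, -60, 45), (-62, -65, 47), (-61, -62, 56), (-61, -66, 105), (-61, -76, 135), (-61, -64, 80), (-60, -65, 92), (-59, -64, 67), (-59, -78, 108), (-59, -67, 53), (-58, -79, 116), (-58, -83, 114), (-57, -60, 109), (-57, -64, 57), (-56, -65, 69), (-56, -68, 55), (-55, -75, 95), (-55, -76, 99), (-55, -65, 60), (-54, -66, 71), (-54, -63, 81), (-53, -77, 109), (-53, -77, 101), (-53, -83, 128), (-53, -77, 105), (-52, -78, 113), (-52, -73, 93), (-51, -81, 94), (-50, -82, 106), (-50, -84, 122), (-47, -77, 123), (-47, -81, 113), (-46, -77, 118), (-41, -79, 111), (-39, -81, 125), (-38, -78, 125), (-32, -80, 118), (-30, -78, 130)]
```

Request:
servo_tool([
  {"dp":[0,0,0.1],"delta_rot":[0,0,0],"fingers":0.5},
  {"dp":[0,0,0.1],"delta_rot":[0,0,0],"fingers":0.5},
  {"dp":[0,0,0.1],"delta_rot":[0,0,0],"fingers":0.5},
  {"dp":[0,-0.005,0.03],"delta_rot":[0,0,0],"fingers":0.5},
  {"dp":[0,0,0],"delta_rot":[0,0,0],"fingers":0.5},
])

```text
clock: 17.65
position: [0.414, -0.3482, 0.2435]
ee_rot: [-0.001, 0.556, 0.831, 0.0]
contact_force: [0.1, -0.5, -0.6]
width: 0.0426
gripper_force: 0.0
```

Request:
servo_tool([
  {"dp":[0,0,0],"delta_rot":[0,0,0],"fingers":0},
  {"dp":[0,0,0],"delta_rot":[0,0,0],"fingers":0},
  {"dp":[0,0,0],"delta_rot":[0,0,0],"fingers":0},
  {"dp":[0,0,0],"delta_rot":[0,0,0],"fingers":0},
  {"dp":[0,0,0],"delta_rot":[0,0,0],"fingers":0},
], force=50)

```text
clock: 18.15
position: [0.4146, -0.3499, 0.2454]
ee_rot: [0.001, 0.556, 0.831, -0.0]
contact_force: [-0.4, 1.5, 5.2]
width: 0.0134
gripper_force: 49.7
```

Request:
servo_tool([
  {"dp":[0,0,-0.06],"delta_rot":[0,0,0],"fingers":0},
  {"dp":[0,0,-0.12],"delta_rot":[0,0,0],"fingers":0},
  {"dp":[0,0,-0.12],"delta_rot":[0,0,0],"fingers":0},
  {"dp":[0,0,-0.12],"delta_rot":[0,0,0],"fingers":0},
  {"dp":[0,0,-0.12],"delta_rot":[0,0,0],"fingers":0},
])

```text
clock: 18.65
position: [0.4136, -0.3492, 0.3532]
ee_rot: [-0.0, 0.556, 0.831, -0.0]
contact_force: [-0.1, -0.2, -1.7]
width: 0.0133
gripper_force: 48.9
```

Run:
```python
from h import *
st()
b=bay(-.067);print(b)
plan([b[0]-.03,b[1]-.08,.395],BH+90,20)
for n in("top","scene"):
    T,d,c=grab(n);np.savez(f"{n}2.npz",im=T,d=d,W=world(d,c)); print(n)
im=np.load("scene2.npz")["im"];cv2.imwrite("pics/pl.png",im[:,:,::-1])
```

```text
t 18.65 p [ 0.4136 -0.3492  0.3532] xhead 112.45 tilt 0.05 F [-0.1 -0.2 -1.7] w 0.0133 gf 48.9 q [-0.83  0.2   1.49 -0.    1.46 -1.22]
[0.48694567 0.31720211]
1 dp [0.131, 0.066, -0.01] rot [-0.0, -0.0, -0.41]
2 dp [0.129, 0.071, -0.01] rot [-0.0, -0.0, -0.41]
3 dp [0.125, 0.077, -0.01] rot [-0.0, -0.0, -0.41]
4 dp [0.122, 0.082, -0.01] rot [-0.0, -0.0, -0.41]
5 dp [0.119, 0.087, -0.01] rot [-0.0, -0.0, -0.41]
6 dp [0.115, 0.091, -0.01] rot [-0.0, -0.0, -0.41]
7 dp [0.111, 0.096, -0.01] rot [-0.0, -0.0, -0.41]
8 dp [0.107, 0.101, -0.01] rot [-0.0, -0.0, -0.41]
9 dp [0.103, 0.105, -0.01] rot [-0.0, -0.0, -0.41]
10 dp [0.099, 0.109, -0.01] rot [-0.0, -0.0, -0.41]
11 dp [0.094, 0.113, -0.01] rot [-0.0, -0.0, -0.41]
12 dp [0.089, 0.117, -0.01] rot [-0.0, -0.0, -0.41]
13 dp [0.084, 0.12, -0.01] rot [-0.0, -0.0, -0.41]
14 dp [0.079, 0.124, -0.01] rot [-0.0, -0.0, -0.41]
15 dp [0.074, 0.127, -0.01] rot [-0.0, -0.0, -0.41]
16 dp [0.069, 0.13, -0.01] rot [-0.0, -0.0, -0.41]
17 dp [0.064, 0.133, -0.01] rot [-0.0, -0.0, -0.41]
18 dp [0.058, 0.135, -0.01] rot [-0.0, -0.0, -0.41]
19 dp [0.052, 0.137, -0.01] rot [-0.0, -0.0, -0.41]
20 dp [0.047, 0.139, -0.01] rot [-0.0, -0.0, -0.41]
top
scene
```

View pics/pl.png

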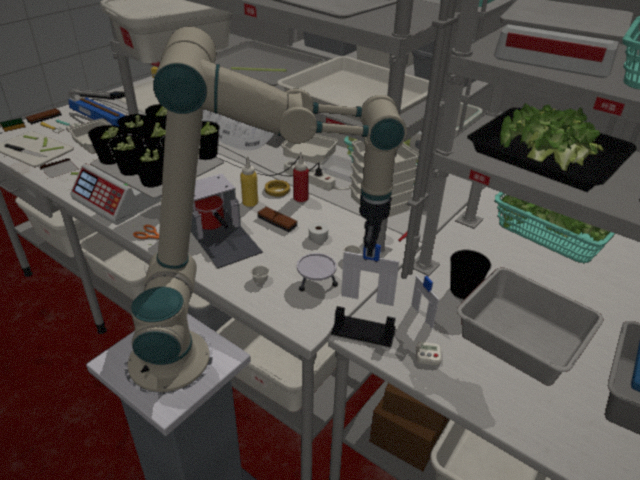

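The plate hangs upright in the gripper at about (370,278), notch down, and the rack at (365,330) is empty. Next I measure its offset in the hand.

```bash
cat >> h.py <<'E'
def inhand(W,p,xh,bot):
    """plate points in tool heading frame: along=tool x, across=tool y (mm), heights above plate bottom"""
    a=np.radians(xh);D=W-p;al=(D[...,0]*np.cos(a)+D[...,1]*np.sin(a))*1000;ac=(D[...,0]*np.sin(a)-D[...,1]*np.cos(a))*1000;h=(W[...,2]-bot)*1000
    m=(abs(al)<95)&(abs(ac)<18)&(h>5)&(h<150)
    f=np.linalg.lstsq(np.c_[al[m],h[m]-90,np.ones(m.sum())],ac[m],rcond=None)[0]
    print("n",m.sum(),"yaw",np.degrees(f[0]).round(2),"tilt",np.degrees(f[1]).round(2),"across",f[2].round(2))
    for lo,hi in((10,45),(45,80),(80,100),(112,148)):
        k=m&(h>lo)&(h<hi); s=np.sort(al[k]); 
        if k.sum()>5: print(lo,hi,"ends",s[[1,-2]].round(1),"inner",s[s<0][-1:].round(1),s[s>0][:1].round(1))
E
python3 - <<'E'
from h import *
s=readout.get_state()
for n in("scene","top"): inhand(np.load(n+"2.npz")["W"],s["position"],112.45,.1178)
E
```

```text
n 1676 yaw -0.12 tilt -0.27 across -0.66
10 45 ends [-76.3  68.4] inner [-28.1] [21.2]
45 80 ends [-75.6  69.6] inner [-28.3] [21.8]
80 100 ends [-75.5  68.1] inner [-27.9] [21.9]
112 148 ends [-75.4  70.1] inner [-0.] [0.2]
n 43 yaw -3.19 tilt 0.06 across 4.43
10 45 ends [39.9 73.1] inner [] [34.]
45 80 ends [47.7 72.5] inner [] [40.4]
112 148 ends [62.1 72.6] inner [] [61.4]
```

Run:
```python
from h import *
b=bay(-.0672,.002);print(b)
plan([*b,.39],BH+90,25)
```

```text
[0.48500139 0.31771179]
1 dp [0.118, 0.064, -0.008] rot [-0.0, 0.0, -0.33]
2 dp [0.116, 0.068, -0.007] rot [-0.0, 0.0, -0.33]
3 dp [0.114, 0.072, -0.007] rot [-0.0, 0.0, -0.33]
4 dp [0.111, 0.075, -0.007] rot [-0.0, 0.0, -0.33]
5 dp [0.109, 0.079, -0.007] rot [-0.0, 0.0, -0.33]
6 dp [0.106, 0.083, -0.007] rot [-0.0, 0.0, -0.33]
7 dp [0.103, 0.086, -0.007] rot [-0.0, 0.0, -0.33]
8 dp [0.1, 0.089, -0.007] rot [-0.0, 0.0, -0.33]
9 dp [0.097, 0.093, -0.007] rot [-0.0, 0.0, -0.33]
10 dp [0.094, 0.096, -0.007] rot [-0.0, 0.0, -0.33]
11 dp [0.091, 0.099, -0.007] rot [-0.0, 0.0, -0.33]
12 dp [0.088, 0.102, -0.007] rot [-0.0, 0.0, -0.33]
13 dp [0.084, 0.105, -0.007] rot [-0.0, 0.0, -0.33]
14 dp [0.081, 0.107, -0.007] rot [-0.0, 0.0, -0.33]
15 dp [0.077, 0.11, -0.007] rot [-0.0, 0.0, -0.33]
16 dp [0.074, 0.112, -0.007] rot [-0.0, 0.0, -0.33]
17 dp [0.07, 0.115, -0.007] rot [-0.0, 0.0, -0.33]
18 dp [0.066, 0.117, -0.007] rot [-0.0, 0.0, -0.33]
19 dp [0.062, 0.119, -0.007] rot [-0.0, 0.0, -0.33]
20 dp [0.058, 0.121, -0.007] rot [-0.0, 0.0, -0.33]
21 dp [0.054, 0.123, -0.007] rot [-0.0, 0.0, -0.33]
22 dp [0.05, 0.125, -0.007] rot [-0.0, 0.0, -0.33]
23 dp [0.046, 0.126, -0.007] rot [-0.0, 0.0, -0.33]
24 dp [0.042, 0.128, -0.007] rot [-0.0, 0.0, -0.33]
25 dp [0.038, 0.129, -0.007] rot [-0.0, 0.0, -0.33]
```

Request:
servo_tool([
  {"dp":[0.118,0.064,-0.015],"delta_rot":[0,0,-0.33],"fingers":0},
  {"dp":[0.116,0.068,-0.015],"delta_rot":[0,0,-0.33],"fingers":0},
  {"dp":[0.114,0.072,-0.015],"delta_rot":[0,0,-0.33],"fingers":0},
  {"dp":[0.111,0.075,-0.015],"delta_rot":[0,0,-0.33],"fingers":0},
  {"dp":[0.109,0.079,-0.015],"delta_rot":[0,0,-0.33],"fingers":0},
])

```text
clock: 19.25
position: [0.4274, -0.2144, 0.3657]
ee_rot: [-0.001, 0.485, 0.874, 0.0]
contact_force: [1.0, 0.3, -1.5]
width: 0.0133
gripper_force: 48.9
```

Request:
servo_tool([
  {"dp":[0.106,0.083,-0.015],"delta_rot":[0,0,-0.33],"fingers":0},
  {"dp":[0.103,0.086,-0.015],"delta_rot":[0,0,-0.33],"fingers":0},
  {"dp":[0.1,0.089,-0.015],"delta_rot":[0,0,-0.33],"fingers":0},
  {"dp":[0.097,0.093,-0.015],"delta_rot":[0,0,-0.33],"fingers":0},
  {"dp":[0.094,0.096,-0.015],"delta_rot":[0,0,-0.33],"fingers":0},
])

```text
clock: 19.75
position: [0.4416, -0.081, 0.3808]
ee_rot: [-0.001, 0.411, 0.911, -0.0]
contact_force: [0.8, -0.1, -2.2]
width: 0.0134
gripper_force: 48.9
```

Request:
servo_tool([
  {"dp":[0.091,0.099,-0.007],"delta_rot":[0,0,-0.33],"fingers":0},
  {"dp":[0.088,0.102,-0.007],"delta_rot":[0,0,-0.33],"fingers":0},
  {"dp":[0.084,0.105,-0.007],"delta_rot":[0,0,-0.33],"fingers":0},
  {"dp":[0.081,0.107,-0.007],"delta_rot":[0,0,-0.33],"fingers":0},
  {"dp":[0.077,0.11,0],"delta_rot":[0,0,-0.33],"fingers":0},
])

```text
clock: 20.25
position: [0.4558, 0.0525, 0.3864]
ee_rot: [-0.001, 0.335, 0.942, -0.0]
contact_force: [0.6, 0.3, -1.6]
width: 0.0131
gripper_force: 48.9
```

Request:
servo_tool([
  {"dp":[0.074,0.112,0],"delta_rot":[0,0,-0.33],"fingers":0},
  {"dp":[0.07,0.115,0],"delta_rot":[0,0,-0.33],"fingers":0},
  {"dp":[0.066,0.117,0],"delta_rot":[0,0,-0.33],"fingers":0},
  {"dp":[0.062,0.119,0],"delta_rot":[0,0,-0.33],"fingers":0},
  {"dp":[0.058,0.121,0],"delta_rot":[0,0,-0.33],"fingers":0},
])

```text
clock: 20.75
position: [0.4697, 0.186, 0.3861]
ee_rot: [-0.001, 0.256, 0.967, -0.001]
contact_force: [0.5, 0.2, -1.4]
width: 0.0133
gripper_force: 48.9
```

Run:
```python
from h import *
st(); b=bay(-.0672,.002); plan([*b,.375],BH+90,6)
```

```text
t 20.75 p [0.4697 0.186  0.3861] xhead 150.35 tilt 0.16 F [ 0.5  0.2 -1.4] w 0.0133 gf 48.9 q [ 0.24  0.13  1.49 -0.    1.52 -0.81]
1 dp [0.043, 0.102, 0.009] rot [-0.0, -0.0, -0.27]
2 dp [0.04, 0.103, 0.009] rot [-0.0, -0.0, -0.27]
3 dp [0.038, 0.104, 0.009] rot [-0.0, -0.0, -0.27]
4 dp [0.035, 0.105, 0.009] rot [-0.0, -0.0, -0.27]
5 dp [0.032, 0.106, 0.009] rot [-0.0, -0.0, -0.27]
6 dp [0.029, 0.107, 0.009] rot [-0.0, -0.0, -0.27]
```

Request:
servo_tool([
  {"dp":[0.043,0.102,0.009],"delta_rot":[0,0,-0.27],"fingers":0},
  {"dp":[0.04,0.103,0.009],"delta_rot":[0,0,-0.27],"fingers":0},
  {"dp":[0.038,0.104,0.009],"delta_rot":[0,0,-0.27],"fingers":0},
  {"dp":[0.035,0.105,0.009],"delta_rot":[0,0,-0.27],"fingers":0},
  {"dp":[0.032,0.106,0.009],"delta_rot":[0,0,-0.27],"fingers":0},
])

```text
clock: 21.25
position: [0.4828, 0.2956, 0.3768]
ee_rot: [-0.001, 0.19, 0.982, -0.001]
contact_force: [0.0, -0.4, -0.8]
width: 0.0135
gripper_force: 49.0
```

Request:
servo_tool([
  {"dp":[0.029,0.107,0.009],"delta_rot":[0,0,-0.27],"fingers":0},
  {"dp":[0,0,0],"delta_rot":[0,0,0],"fingers":0},
  {"dp":[0,0,0],"delta_rot":[0,0,0],"fingers":0},
])

```text
clock: 21.55
position: [0.4854, 0.3168, 0.3752]
ee_rot: [-0.001, 0.177, 0.984, -0.001]
contact_force: [0.7, 0.3, -0.2]
width: 0.0132
gripper_force: 49.2
```

Run:
```python
from h import *
st(); s=readout.get_state(); b=bay(-.0672,.002); plan([*b,.375],BH+90,2)
for n in("scene","top"):
    T,d,c=grab(n);W=world(d,c);np.savez(f"{n}3.npz",im=T,W=W); inhand(W,s["position"],BH+90,s["position"][2]-.2354)
T=np.load("scene3.npz")["im"];cv2.imwrite("pics/hov.png",cv2.resize(T[140:280,150:290],(600,600),interpolation=cv2.INTER_CUBIC)[:,:,::-1])
```

```text
t 21.55 p [0.4854 0.3168 0.3752] xhead 159.58 tilt 0.2 F [ 0.7  0.3 -0.2] w 0.0132 gf 49.2 q [ 0.46  0.25  1.36 -0.    1.53 -0.76]
1 dp [0.002, 0.002, 0.001] rot [-0.02, -0.01, -0.0]
2 dp [0.002, 0.002, 0.001] rot [-0.02, -0.01, -0.0]
n 1274 yaw 0.07 tilt -0.91 across -1.35
10 45 ends [-74.3  76.1] inner [-0.2] [2.]
45 80 ends [-75.8  71.3] inner [-25.1] [22.1]
80 100 ends [-74.5  70.4] inner [-25.5] [22.8]
112 148 ends [-74.5  70.7] inner [-0.2] [0.1]
n 752 yaw -0.22 tilt -1.31 across -2.9
10 45 ends [-80.5  78.2] inner [-6.6] [22.7]
45 80 ends [-74.5  69.5] inner [-27.2] [22.6]
80 100 ends [-73.8  69.7] inner [-27.5] [23.]
112 148 ends [-74.5  68.3] inner [-10.5] [17.4]
```

View pics/hov.png

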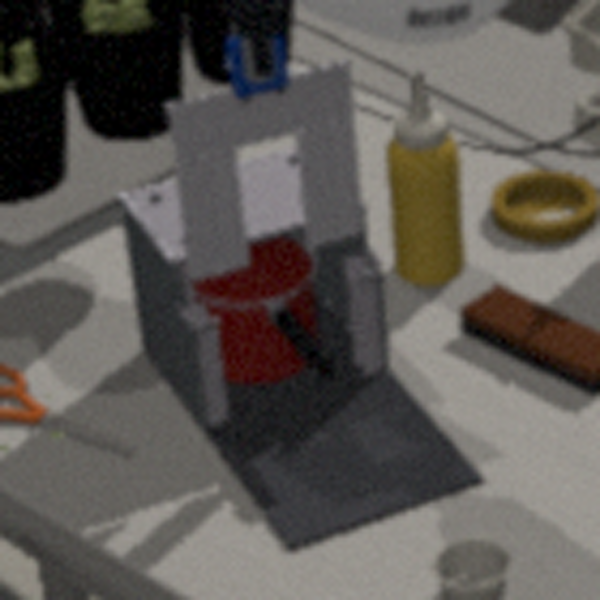

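Hovering: the plate is above the two guides, notch over the handle, square to the bay. I'll lower it step by step, watching the force.

Request:
servo_tool([
  {"dp":[0.005,0.004,0.03],"delta_rot":[0,0,0],"fingers":0},
  {"dp":[0,0,0.03],"delta_rot":[0,0,0],"fingers":0},
  {"dp":[0,0,0.03],"delta_rot":[0,0,0],"fingers":0},
  {"dp":[0,0,0.02],"delta_rot":[0,0,0],"fingers":0},
  {"dp":[0,0,0.02],"delta_rot":[0,0,0],"fingers":0},
])

```text
clock: 22.15
position: [0.4852, 0.3179, 0.3503]
ee_rot: [-0.0, 0.178, 0.984, -0.0]
contact_force: [-0.1, 0.9, -0.8]
width: 0.0131
gripper_force: 49.2
```

Request:
servo_tool([
  {"dp":[0,0,0.02],"delta_rot":[0,0,0],"fingers":0},
  {"dp":[0,0,0.02],"delta_rot":[0,0,0],"fingers":0},
  {"dp":[0,0,0.02],"delta_rot":[0,0,0],"fingers":0},
])

```text
clock: 22.45
position: [0.4853, 0.3181, 0.3386]
ee_rot: [0.0, 0.177, 0.984, 0.0]
contact_force: [0.1, 0.6, -1.9]
width: 0.0133
gripper_force: 49.2
```

Request:
servo_tool([
  {"dp":[0,0,0.02],"delta_rot":[0,0,0],"fingers":0},
  {"dp":[0,0,0.02],"delta_rot":[0,0,0],"fingers":0},
  {"dp":[0,0,0],"delta_rot":[0,0,0],"fingers":0},
])

```text
clock: 22.75
position: [0.485, 0.3179, 0.3301]
ee_rot: [-0.001, 0.177, 0.984, -0.0]
contact_force: [-1.0, 0.4, -1.8]
width: 0.013
gripper_force: 49.2
```

Request:
servo_tool([
  {"dp":[0,0,0.03],"delta_rot":[0,0,0],"fingers":0},
  {"dp":[0,0,0.03],"delta_rot":[0,0,0],"fingers":0},
  {"dp":[0,0,0.03],"delta_rot":[0,0,0],"fingers":0},
  {"dp":[0,0,0.03],"delta_rot":[0,0,0],"fingers":0},
])

```text
clock: 23.15
position: [0.4851, 0.318, 0.3062]
ee_rot: [-0.0, 0.177, 0.984, -0.0]
contact_force: [0.7, 0.4, -1.5]
width: 0.0132
gripper_force: 49.2
```

Request:
servo_tool([
  {"dp":[0,0,0.03],"delta_rot":[0,0,0],"fingers":0},
  {"dp":[0,0,0.03],"delta_rot":[0,0,0],"fingers":0},
  {"dp":[0,0,0.03],"delta_rot":[0,0,0],"fingers":0},
  {"dp":[0,0,0.03],"delta_rot":[0,0,0],"fingers":0},
])

```text
clock: 23.55
position: [0.4853, 0.318, 0.2823]
ee_rot: [-0.0, 0.177, 0.984, -0.0]
contact_force: [0.8, 0.6, -1.5]
width: 0.0133
gripper_force: 49.2
```

Request:
servo_tool([
  {"dp":[0,0,0.03],"delta_rot":[0,0,0],"fingers":0},
  {"dp":[0,0,0.03],"delta_rot":[0,0,0],"fingers":0},
  {"dp":[0,0,0.03],"delta_rot":[0,0,0],"fingers":0},
  {"dp":[0,0,0],"delta_rot":[0,0,0],"fingers":0},
])

```text
clock: 23.95
position: [0.4848, 0.3178, 0.2637]
ee_rot: [-0.001, 0.177, 0.984, -0.001]
contact_force: [0.1, -0.1, -2.0]
width: 0.0131
gripper_force: 49.1
```

Bottom at about 28 mm and running free. I'll lower the rest.

Request:
servo_tool([
  {"dp":[0,0,0.025],"delta_rot":[0,0,0],"fingers":0},
  {"dp":[0,0,0.025],"delta_rot":[0,0,0],"fingers":0},
  {"dp":[0,0,0.025],"delta_rot":[0,0,0],"fingers":0},
  {"dp":[0,0,0.02],"delta_rot":[0,0,0],"fingers":0},
  {"dp":[0,0,0],"delta_rot":[0,0,0],"fingers":0},
])

```text
clock: 24.45
position: [0.4849, 0.3179, 0.2451]
ee_rot: [-0.001, 0.177, 0.984, -0.001]
contact_force: [0.5, -0.9, -1.5]
width: 0.0134
gripper_force: 49.2
```

Request:
servo_tool([
  {"dp":[0,0,0.01],"delta_rot":[0,0,0],"fingers":0},
  {"dp":[0,0,0.01],"delta_rot":[0,0,0],"fingers":0},
  {"dp":[0,0,0],"delta_rot":[0,0,0],"fingers":0},
])

```text
clock: 24.75
position: [0.4852, 0.318, 0.2417]
ee_rot: [-0.0, 0.177, 0.984, -0.0]
contact_force: [0.1, -0.1, -0.4]
width: 0.0131
gripper_force: 49.2
```

Request:
servo_tool([
  {"dp":[0,0,0.007],"delta_rot":[0,0,0],"fingers":0},
  {"dp":[0,0,0],"delta_rot":[0,0,0],"fingers":0},
])

```text
clock: 24.95
position: [0.4853, 0.3181, 0.2406]
ee_rot: [0.0, 0.177, 0.984, 0.0]
contact_force: [-0.5, 0.7, -1.2]
width: 0.0131
gripper_force: 49.3
```

Request:
servo_tool([
  {"dp":[0,0,0.005],"delta_rot":[0,0,0],"fingers":0},
  {"dp":[0,0,0],"delta_rot":[0,0,0],"fingers":0},
])

```text
clock: 25.15
position: [0.4852, 0.3183, 0.2405]
ee_rot: [0.0, 0.177, 0.984, 0.0]
contact_force: [-1.8, -0.2, 4.8]
width: 0.0131
gripper_force: 50.0
```

On the floor. I'll release, rise, then check.

Request:
servo_tool([
  {"dp":[0,0,-0.005],"delta_rot":[0,0,0],"fingers":0.4},
  {"dp":[0,0,0],"delta_rot":[0,0,0],"fingers":0.4},
  {"dp":[0,0,0],"delta_rot":[0,0,0],"fingers":0.4},
  {"dp":[0,0,0],"delta_rot":[0,0,0],"fingers":0.4},
])

```text
clock: 25.55
position: [0.4853, 0.318, 0.2402]
ee_rot: [-0.0, 0.177, 0.984, -0.0]
contact_force: [-0.1, 0.8, 0.4]
width: 0.034
gripper_force: 0.0
```

Request:
servo_tool([
  {"dp":[0,0,-0.05],"delta_rot":[0,0,0],"fingers":0.4},
  {"dp":[0,0,-0.15],"delta_rot":[0,0,0],"fingers":0.4},
  {"dp":[0,0,-0.2],"delta_rot":[0,0,0],"fingers":0.4},
  {"dp":[0,0,-0.2],"delta_rot":[0,0,0],"fingers":0.4},
  {"dp":[0,0,0],"delta_rot":[0,0,0],"fingers":0.4},
])

```text
clock: 26.05
position: [0.4873, 0.3191, 0.3677]
ee_rot: [0.005, 0.177, 0.984, 0.004]
contact_force: [1.0, 0.3, 0.6]
width: 0.0341
gripper_force: 0.0
```

Run:
```python
from h import *
st()
im,d,c=grab("scene");W=world(d,c);hsv=cv2.cvtColor(im,cv2.COLOR_RGB2HSV);b=bay(-.068)
m=(np.hypot(W[...,0]-b[0],W[...,1]-b[1])<.06)&(hsv[...,0]>100)&(hsv[...,0]<128)&(hsv[...,1]>120)&(W[...,2]>.15)&(W[...,2]<.23)
print("tab",m.sum(),W[m].mean(0),np.percentile(W[m][:,2],98),"slot",b)
cv2.imwrite("pics/end.png",cv2.resize(im[140:280,150:290],(600,600),interpolation=cv2.INTER_CUBIC)[:,:,::-1])
```

```text
t 26.05 p [0.4873 0.3191 0.3677] xhead 159.56 tilt 0.76 F [1.  0.3 0.6] w 0.0341 gf 0.0 q [ 0.46  0.25  1.38 -0.    1.49 -0.75]
tab 142 [0.48359757 0.3131482  0.18110153] 0.20325224309271342 slot [0.4865971  0.31626482]
```

View pics/end.png

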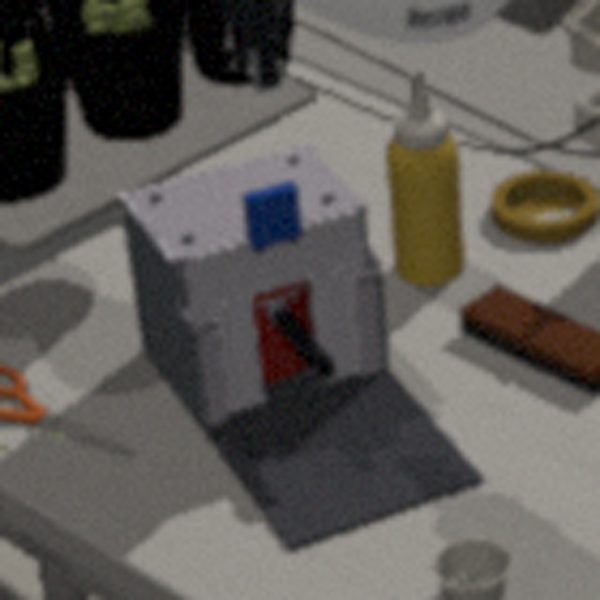

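The plate is seated in both guides, tab at (272,215) with its top near 0.20 m, and the side handle comes out through the notch at (305,340). The fit is good, so I'm handing in.

```bash
python3 -c "
from rig import manip
print(manip.sign_off())"
```

```text
the job is handed in; nothing more can be done
None
```

The pot is home against the back wall with its side handle straight out, the larger plate is fully down in both slots, and the job is handed in at about 26 s on the robot clock; the sign-off returned no verdict.

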